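# Pack, cover and stamp a case of scale weights

### The job

Put all the small dark block weights into the open grey steel case and set its loose lid on so that it sits level, down in the rim all round. Then slide or carry the closed case to the green bench stamp and push the end that bears the white card squarely against the middle of the rubber pad until the pad has gone most of the way in, hold it there a moment, turn the case round and stamp the plain end in the same way. Finally stand the closed case in the middle of the cork mat, and do not knock over the paper cup.

Things in the scene. Friction and masses are not known exactly. Their poses are not given: they have to be found in the camera images.
- box_mid (a point): Centre, half-way up, of the loose grey steel case: an open-topped box 134 mm long (its x), 66 mm wide (its y), 50 mm high, walls and floor 4 mm thick (inside 126 x 58 mm, 46 mm deep), 0.3 kg empty. Its z is up. The closed case can be gripped across its 66 mm width below the rim (the lid is 1 mm smaller all round) and be slid or lifted.
- card_end (a point): Centre of the case's outer end face at its +x end, 25 mm above its underside; this end bears a white card in a thin brass frame.
- plain_end (a point): Centre of the case's other end face (-x end), plain, 25 mm above its underside.
- lid_handle (a point): Centre of the handle of the loose lid: a black upright bar in the middle of its top, 36 mm long (lid's x), 12 mm thick (y), 22 mm tall (z, up). It is 21 mm above the lid's lowest face; with the lid seated it is 40 mm above point box_mid. At the start the lid lies right way up on the table.
- lid_plate (a point): Centre of the underside of the lid's grey plate, 132 x 64 x 4 mm, 15 mm below the handle's centre. This face rests on the case's rim, 25 mm above box_mid. Below it a 121 x 53 mm locating slab, 6 mm thick, drops inside the case's walls with 2.5 mm play on each side; either way round fits. The lid weighs 0.12 kg.
- weight1_mid (a point): Centre, half-way up, of a small dark iron block weight: square body 26 x 26 mm, 20 mm high, with a round knob of 16 mm diameter and 14 mm height on top, 34 mm high in all, its z up through the knob; 0.08 kg. Two to four of the four alike weights are there (an absent one reads None). In the case they may stand or lie, all below the rim.
- weight2_mid (a point): Centre, half-way up, of a small dark iron block weight: square body 26 x 26 mm, 20 mm high, with a round knob of 16 mm diameter and 14 mm height on top, 34 mm high in all, its z up through the knob; 0.08 kg. Two to four of the four alike weights are there (an absent one reads None). In the case they may stand or lie, all below the rim.
- weight3_mid (a point): Centre, half-way up, of a small dark iron block weight: square body 26 x 26 mm, 20 mm high, with a round knob of 16 mm diameter and 14 mm height on top, 34 mm high in all, its z up through the knob; 0.08 kg. Two to four of the four alike weights are there (an absent one reads None). In the case they may stand or lie, all below the rim.
- weight4_mid (a point): Centre, half-way up, of a small dark iron block weight: square body 26 x 26 mm, 20 mm high, with a round knob of 16 mm diameter and 14 mm height on top, 34 mm high in all, its z up through the knob; 0.08 kg. Two to four of the four alike weights are there (an absent one reads None). In the case they may stand or lie, all below the rim.
- stamp_face (a point): Centre of the front face of the stamp's rubber pad (40 mm wide, 26 mm high, centre 25 mm above the table). Its x points into the stamp, the way the pad is pushed in; the point moves with the pad. The green stamp, 66 mm wide, 82 mm high with its knob, is fixed to the table and begins 55 mm behind the pad's face; its base plate, 90 mm wide, 8 mm high, begins 35 mm behind it.
- stamp_pad (a joint): How far the sprung pad is pushed in, m: 0 out, 0.012 fully in (a stop). Spring 1.6 N at 0, 6.4 N at 0.012; it comes back by itself.
- mat_mid (a point): Centre of the top of the cork mat, 200 x 200 mm, 4 mm thick, fixed to the table.
- cup: White paper cup standing on the table, 80 mm across at the rim, 95 mm high; origin at the centre of its underside, z up. Not to be knocked over.
Not all that is in view belongs to the job. What is shaped like the part that bears weight2_mid but orange is not meant.

How it is judged:
By the outcome, as a careful person would: the job done as asked, in the order asked, and still so for the second after the job is handed in, with the robot touching nothing.
Of weight1, weight2, weight3, weight4 only 2 to 4 are there at a start; the rules pass over those that are not, and their reading is None.
At some moment in a run one of weight1, weight2, weight3, weight4, lid may be knocked a few centimetres aside while the robot is not near it.
Once in a run the grip may slacken for a moment while it holds something.
It also fails if it takes over 210 s, if anything falls off the work surface, if the arm or the gripper's body presses on something with over 40 N, if the wrist force passes 120 N, or if a joint passes its speed limit or range.

### The arm

A 7-joint arm with a two-finger parallel gripper is mounted at the origin on the work surface. World frame = base frame: x ahead of the robot, y to its left, z up, the work surface at z = 0. Lengths are in m, angles in rad, forces in N, time in s.
With the tool pointing down it reaches from about 0.425 to 0.95 m from the base axis. Payload 16.7 kg.
Tool frame: the origin (TCP) lies between the finger pads; the fingertips stand 8 mm ahead of it and the grasp point (between the pads) lies 11 mm behind it (ctrl.tip_extent is the distance from the TCP to the fingertips, in m); y points along the fingers, x is the direction in which the jaws open and shut, and the axes are right-handed (so a half turn about y gives the same grasp; the last joint's range is limited). The gripper opens to 94 mm and grips with 3 to 60 N. Pads are 16 mm wide; open, the fingers measure 119 mm over their backs; the gripper's body (75 mm by 177 mm) begins 78 mm behind the grasp point.
Start: joints at [1.02, 0.426, 0.074, 1.606, -0.034, 1.111, -0.067], TCP at [0.263, -0.621, 0.213] pointing down, gripper open.
Joint ranges: [-2.85, 2.85], [-0.5, 2.14], [-1.23, 1.37], [0.21, 2.46], [-1.02, 4.16], [0.16, 2.05], [-2.73, 2.73]. Speed limits (rad/s): [1.89, 1.89, 2.39, 2.39, 3.01, 3.01, 3.01].

### API

Orientations are given as a unit quaternion [w, x, y, z].
In Python, from cell import ctrl, grab_frame, camera_model gives the robot as it stands.
- The arm moves only by the shell command python3 -m inch 'ROWS' [OPENING] [FORCE]. ROWS is a JSON object of lists of equal length, an entry for each row: "xyz": the shift along the tool's x, y, z in mm, a list of three; "yaw": the turn about the tool's y in degrees. A call has 1 to 10 rows; each row is the pose to reach, as a shift and turn from the pose commanded when the call began, along the tool's axes at that moment; what a row does not reach only later rows make up. A row lasts 1/10 s, in which the tool goes at most 50 mm and 8.59 degrees, less where a joint would pass 70% of its speed; a pose out of reach is approached as far as the arm can. A call with a gripper value outside its range is refused whole. OPENING is the finger opening in mm, from 0 to 94, set as the call begins (- or left out, the last holds). The fingers move at their own pace and stop on an object; FORCE is the grip in N (left out, the last holds). Time passes only in rows, so rows that repeat a pose let the fingers close. It gives the time, the measured TCP pose, the force and the opening at its end, in the units of the state.
- ctrl.observe(): the state, without advancing time (a new reading comes with each control period).
- grab_frame(name): name is "side" or "top"; returns the picture (400x640x3 uint8, red, green, blue); there is no depth.
- camera_model(name): a dict with "mtx" (3x3 intrinsics, pixels), "k1" (the pictures are not rectified: a ray, as slopes to the right and down, at radius r is drawn at 1 + k1 r^2 times it, then the intrinsics apply), "rvec" (rotation vector, rad) and "tvec" (3), from world to camera coordinates, as OpenCV has them. Camera axes: x right, y down, z forward; pixel columns grow to the right and rows downward; lengths in m; the calibration is good to about 2 mm. A picture is of the moment at which its call begins. camera_model takes no time and is no camera call.
- ctrl.close_job(): hands the job in, once; it reports no verdict.
The state is a dict: "clock": time; "qpos": joint angles; "joint_vel": joint speeds; "joint_torque": joint torques, N m; "tcp_pos": TCP position; "tcp_rot": TCP orientation; "ft_force": force on the tool from outside, world axes, zero at the start; "wrist_torque": the same for the moment, N m; "gripper_width": finger opening in m.
Only numpy, scipy, OpenCV 4.12 (cv2) and the standard library are available. Lean on these libraries where they do the work, as an engineer would, in place of code of your own. Each camera call takes 0.05 s, during which the arm holds its last target.

## Working session

There is one attempt and no reset: what is moved stays moved. The work goes in short steps, Python scripts to look and compute and a shell command to move; the robot and the scene stay as the last step left them, time stands still between calls to the robot, and variables do not carry over. Pictures are saved under pics/ and viewed, and the job is handed in when it is done.

```bash
ls; mkdir -p pics; python3 - <<'E'
from cell import ctrl, grab_frame, camera_model
import cv2
for n in("side","top"):
    f=grab_frame(n); cv2.imwrite(f"pics/a_{n}.png",f[:,:,::-1]); print(n,camera_model(n))
o=ctrl.observe(); print(o, ctrl.tip_extent)
E
```

```text
pics
side {'mtx': array([[363.22555145,   0.        , 307.49020889],
       [  0.        , 363.22555145, 206.86165245],
       [  0.        ,   0.        ,   1.        ]]), 'k1': 0.025957883530144537, 'rvec': array([ 2.09509065, -0.36349912,  0.21488904]), 'tvec': array([-0.49126184,  0.1497694 ,  0.71037905])}
top {'mtx': array([[451.91624697,   0.        , 319.70165376],
       [  0.        , 451.91624697, 201.4318318 ],
       [  0.        ,   0.        ,   1.        ]]), 'k1': -0.0901026189067944, 'rvec': array([ 1.9942004 , -2.21395235,  0.24041059]), 'tvec': array([0.07324288, 0.53537793, 1.24050562])}
{'clock': 0.1, 'qpos': array([ 1.02050487,  0.42666471,  0.07384834,  1.60654501, -0.0340549 ,
        1.11079245, -0.06710229]), 'joint_vel': array([-0.00031697, -0.00288753,  0.00102395, -0.00322741, -0.0012858 ,
        0.00046251,  0.00084671]), 'joint_torque': array([ 7.24443613e-03, -9.37459445e+01,  3.67682464e+00, -4.55041015e+01,
       -4.85404220e-02,  1.68641709e-02,  1.27878361e-04]), 'tcp_pos': array([ 0.2631626 , -0.62116686,  0.21284779]), 'tcp_rot': array([ 0.58970905, -0.58933201,  0.39082887, -0.39010744]), 'ft_force': array([-0.32634593,  0.54221758,  0.11508529]), 'wrist_torque': array([0.01501605, 0.03877692, 0.03586684]), 'gripper_width': 0.09406923932475444} 0.008
```

View pics/a_side.png

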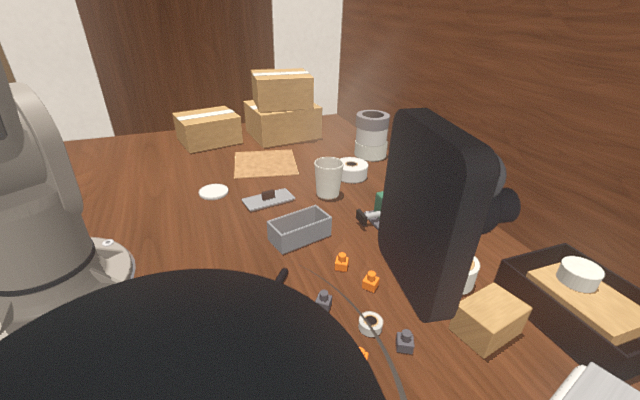

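View pics/a_top.png

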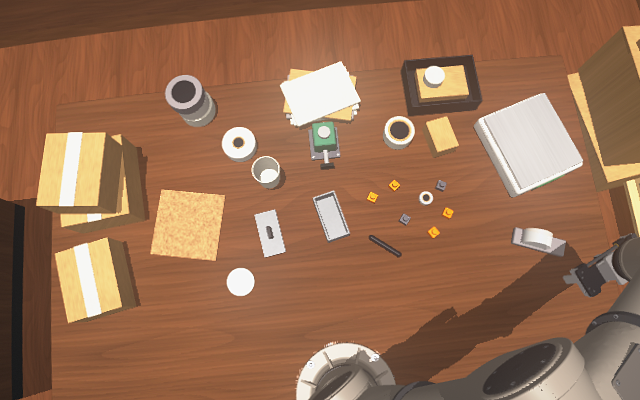

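```bash
cat > h.py <<'E'
import numpy as np, cv2
from scipy.spatial.transform import Rotation as Ro
from cell import ctrl, grab_frame, camera_model
def ray(n,p):
    m=camera_model(n); K=m["mtx"]; d=np.array([m["k1"],0,0,0,0.])
    u=cv2.undistortPoints(np.array([[p]],float),K,d,criteria=None) if False else cv2.undistortPointsIter(np.array([[p]],float),K,d,None,None,(3,50,1e-10))
    v=np.append(u.ravel()[:2],1); R=cv2.Rodrigues(m["rvec"])[0]
    return -R.T@m["tvec"], R.T@v
def onz(n,p,z):
    c,d=ray(n,p); return c+d*(z-c[2])/d[2]
def proj(n,P):
    m=camera_model(n)
    return cv2.projectPoints(np.atleast_2d(np.array(P,float)),m["rvec"],m["tvec"],m["mtx"],np.array([m["k1"],0,0,0,0.]))[0].reshape(-1,2)
def tri(ps):  # [(cam,px),...]
    A=np.zeros((3,3));b=np.zeros(3)
    for n,p in ps:
        c,d=ray(n,p); d=d/np.linalg.norm(d); M=np.eye(3)-np.outer(d,d); A+=M;b+=M@c
    X=np.linalg.solve(A,b); return X
def save(n,name,box=None,s=1):
    f=grab_frame(n)[:,:,::-1]
    if box: x0,y0,x1,y1=box; f=f[y0:y1,x0:x1]
    if s!=1: f=cv2.resize(f,None,fx=s,fy=s,interpolation=cv2.INTER_CUBIC)
    cv2.imwrite(f"pics/{name}.png",f)
def R(): 
    q=ctrl.observe()["tcp_rot"]; return Ro.from_quat([q[1],q[2],q[3],q[0]]).as_matrix()
def st():
    o=ctrl.observe(); r=R(); print("t",round(o["clock"],2),"tcp",np.round(o["tcp_pos"]*1000,1),"w",round(o["gripper_width"]*1000,1),"F",np.round(o["ft_force"],1)); print("xax",np.round(r[:,0],3),"yax",np.round(r[:,1],3),"zax",np.round(r[:,2],3))
def go(P,deg=None):
    """tool shift mm to TCP world P (m); jaw-axis heading deg wanted -> yaw (mod 180)"""
    o=ctrl.observe(); r=R(); s=r.T@(np.array(P)-o["tcp_pos"])*1000
    h=np.degrees(np.arctan2(r[1,0],r[0,0])); out=[np.round(s,1)]
    if deg is not None:
        # positive yaw about tool y (down) lowers world heading
        y=(h-deg+90)%180-90; out.append(("yaw",round(y,1)))
    print("shift",*out,"heading now",round(h,1))
E
python3 - <<'E'
from h import *
st()
save("top","b1",(340,160,480,260),5)
save("top","b2",(230,110,370,270),4)
E
```

```text
t 0.1 tcp [ 263.2 -621.2  212.8] w 94.1 F [-0.3  0.5  0.1]
xax [ 0.39  -0.921 -0.001] yax [-0.001  0.001 -1.   ] zax [ 0.921  0.39  -0.   ]
```

View pics/b1.png

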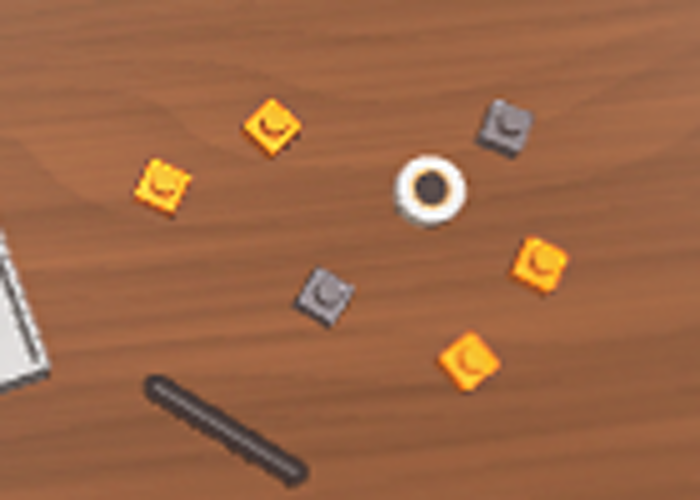

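View pics/b2.png

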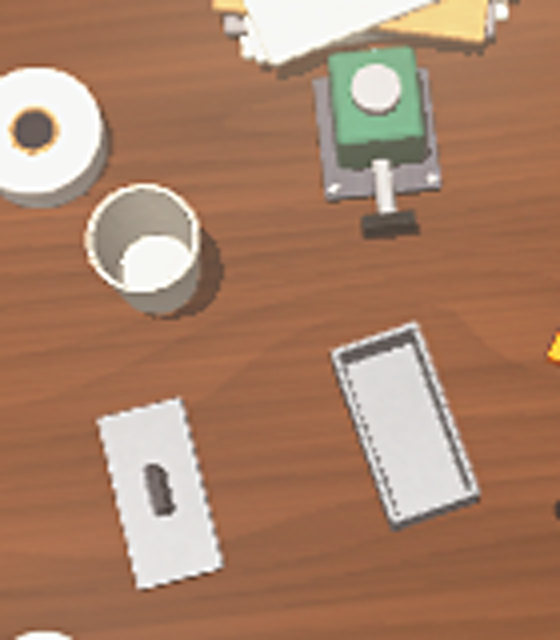

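```bash
cat >> h.py <<'E'
from scipy.optimize import minimize
def box(lx,ly,z0,z1,cx=0,cy=0): return [(cx+sx*lx/2,cy+sy*ly/2,z) for sx in(-1,1) for sy in(-1,1) for z in(z0,z1)]
def cyl(d,z0,z1): return [(d/2*np.cos(a),d/2*np.sin(a),z) for a in np.linspace(0,2*np.pi,16) for z in(z0,z1)]
WEIGHT=[box(.026,.026,0,.02),cyl(.016,.02,.034)]
CASE=[box(.134,.066,0,.05)]
LID=[box(.132,.064,.006,.010),box(.121,.053,0,.006)]
MAT=[box(.2,.2,0,.004)]
S=8
def fit(n,mask,parts,x0,roi,z=0):
    """mask full-frame bool; roi x0,y0,x1,y1; x0=(x,y,deg). IoU fit"""
    a,b,c,d=roi; M=cv2.resize(mask[b:d,a:c].astype(np.float32),None,fx=S,fy=S,interpolation=cv2.INTER_LINEAR)>.5
    def ren(p):
        I=np.zeros(M.shape,np.uint8); cs,sn=np.cos(np.radians(p[2])),np.sin(np.radians(p[2]))
        for pts in parts:
            Q=np.array(pts); W=np.c_[p[0]+cs*Q[:,0]-sn*Q[:,1],p[1]+sn*Q[:,0]+cs*Q[:,1],Q[:,2]+z]
            uv=(proj(n,W)-[a,b]+.5)*S-.5
            cv2.fillConvexPoly(I,cv2.convexHull(np.round(uv*16).astype(np.int32)),1,shift=4)
        return I>0
    def cost(p):
        I=ren(p); return 1-(I&M).sum()/max(1,(I|M).sum())
    best=None
    for dd in (0,15,-15):
        s=np.array(x0,float)+[0,0,dd]
        r=minimize(cost,s,method="Nelder-Mead",options=dict(initial_simplex=[s,s+[.006,0,0],s+[0,.006,0],s+[0,0,8]],xatol=1e-5,fatol=1e-5,maxiter=300))
        if best is None or r.fun<best.fun: best=r
    return best.x,1-best.fun
def blob(mask,p,r=4):
    k,l,s,c=cv2.connectedComponentsWithStats(mask.astype(np.uint8))
    w=l[int(p[1])-r:int(p[1])+r+1,int(p[0])-r:int(p[0])+r+1]; w=w[w>0]
    i=np.bincount(w).argmax(); x,y,ww,hh,A=s[i]
    return l==i,(x-8,y-8,x+ww+8,y+hh+8),A,c[i]
def hsv(f): return cv2.cvtColor(f,cv2.COLOR_RGB2HSV)
E
python3 - <<'E'
from h import *
f=grab_frame("top"); H=hsv(f)
for p in [(405,219),(441,185),(330,215),(270,242),(300,180),(327,166),(180,225),(409,219),(339,222)]: print(p,H[p[1],p[0]],f[p[1],p[0]])
for n in("top","side"): print(n,"cam",ray(n,(320,200))[0])
grey=(H[:,:,1]<85)
for nm,p,parts in [("w1",(405,219),WEIGHT),("w2",(441,185),WEIGHT),("case",(330,215),CASE),("lid",(270,242),LID)]:
    m,roi,A,c=blob(grey,p); 
    if nm in("lid","case"):
        cc=cv2.findContours(m.astype(np.uint8),0,2)[0]; h=cv2.convexHull(np.vstack(cc)); mm=np.zeros(m.shape,np.uint8); cv2.fillConvexPoly(mm,h,1); m=mm>0
    x0=onz("top",c,.02)
    for d in (0,-70):
        print(nm,A,roi,np.round(fit("top",m,parts,(x0[0],x0[1],d),roi),4) if 0 else fit("top",m,parts,(x0[0],x0[1],d),roi))
m,roi,A,c=blob((abs(H[:,:,0].astype(int)-17)<6)&(H[:,:,2]>190),(185,225)); x0=onz("top",c,.004)
print("mat",A,roi,fit("top",m,MAT,(x0[0],x0[1],0),roi))
E
```

```text
(405, 219) [174  16 158] [158 148 150]
(441, 185) [  0  22 142] [142 130 130]
(330, 215) [ 12   6 220] [220 217 215]
(270, 242) [ 12   6 230] [230 227 225]
(300, 180) [ 11 134 162] [162 109  77]
(327, 166) [12 63 81] [81 69 61]
(180, 225) [ 18 118 244] [244 200 131]
(409, 219) [172  19 149] [149 138 141]
(339, 222) [  0   3 222] [222 219 219]
top cam [0.25534947 0.03953057 1.32818757]
side cam [ 0.27791437 -0.66278014  0.50188997]
w1 86 (np.int32(391), np.int32(205), np.int32(419), np.int32(233)) (array([  0.47184097,  -0.22845717, -37.96755903]), np.float64(0.8924819435325017))
w1 86 (np.int32(391), np.int32(205), np.int32(419), np.int32(233)) (array([  0.47197501,  -0.22842371, -40.68588432]), np.float64(0.8924518993586581))
w2 85 (np.int32(427), np.int32(172), np.int32(455), np.int32(200)) (array([ 0.56231236, -0.35360926, 58.34811243]), np.float64(0.8575728770595691))Traceback (most recent call last):
  File "<stdin>", line 12, in <module>
  File "h.py", line 59, in fit
    r=minimize(cost,s,method="Nelder-Mead",options=dict(initial_simplex=[s,s+[.006,0,0],s+[0,.006,0],s+[0,0,8]],xatol=1e-5,fatol=1e-5,maxiter=300))
    res = _minimize_neldermead(fun, x0, args, callback, bounds=bounds,
                               **options)
    fxr = func(xr)
    fx = function(np.copy(x), *(wrapper_args + args))
  File "h.py", line 55, in cost
    I=ren(p); return 1-(I&M).sum()/max(1,(I|M).sum())
  File "h.py", line 51, in ren
    uv=(proj(n,W)-[a,b]+.5)*S-.5
        ~~~~^^^^^
  File "h.py", line 12, in proj
    m=camera_model(n)
ValueError: time passes only in moves, steps and waits
```

```bash
sed -i 's/^from cell import.*/from cell import ctrl, grab_frame, camera_model as _cm\n_C={n:_cm(n) for n in ("side","top")}\ncamera_model=lambda n:_C[n]/' h.py
cat > m1.py <<'E'
from h import *
import sys
f=grab_frame("top"); H=hsv(f)
grey=(H[:,:,1]<85)
for nm,p,parts in [("w1",(405,219),WEIGHT),("w2",(441,185),WEIGHT),("case",(330,215),CASE),("lid",(270,242),LID)]:
    m,roi,A,c=blob(grey,p); 
    if nm in("lid","case"):
        cc=cv2.findContours(m.astype(np.uint8),0,2)[0]; h=cv2.convexHull(np.vstack(cc)); mm=np.zeros(m.shape,np.uint8); cv2.fillConvexPoly(mm,h,1); m=mm>0
    x0=onz("top",c,.02)
    for d in (0,-20):
        r,q=fit("top",m,parts,(x0[0],x0[1],d),roi); print(nm,A,np.round(r,4),round(q,3))
m,roi,A,c=blob((abs(H[:,:,0].astype(int)-17)<6)&(H[:,:,2]>190),(185,225)); x0=onz("top",c,.004)
print("mat",A,roi,fit("top",m,MAT,(x0[0],x0[1],0),roi))
E
python3 m1.py; python3 -c "from h import *;st()"
```

```text
w1 86 [  0.4718  -0.2285 -37.9676] 0.892
w1 86 [  0.4719  -0.2285 -39.0513] 0.894
w2 85 [ 0.5623 -0.3536 58.3481] 0.858
w2 85 [  0.5622  -0.3533 -32.4229] 0.859
case 1157 [ 4.99800e-01 -1.12000e-02  1.37763e+01] 0.948
case 1157 [ 5.00300e-01 -1.11000e-02  1.38476e+01] 0.948
lid 1003 [0.4733 0.1738 9.2991] 0.919
lid 1003 [0.4729 0.1739 9.6903] 0.919
mat 4301 (np.int32(142), np.int32(181), np.int32(233), np.int32(269)) (array([  0.52557077,   0.41867923, -11.60367052]), np.float64(0.9819173353671855))
t 0.3 tcp [ 263.3 -621.4  213.3] w 93.5 F [-0.7  0.7  0.6]
xax [ 0.39  -0.921 -0.   ] yax [-0.  0. -1.] zax [0.921 0.39  0.   ]
```

```bash
python3 -c "
from h import *
go((.562,-.353,.12),-32.4)"
```

```text
shift [-130.6   93.3  379.7] ('yaw', np.float64(-34.6)) heading now -67.0
```

```bash
python3 -m inch '{"xyz":[[-15,10,40],[-30,20,80],[-45,30,125],[-60,40,170],[-75,50,215],[-90,60,260],[-105,70,305],[-118,80,345],[-131,90,380],[-131,93,380]],"yaw":[-4,-8,-12,-16,-20,-24,-28,-32,-34.6,-34.6]}' 60; python3 -c "
from h import *
st();save('side','c_side');save('top','c_top');go((.562,-.353,.03),-32.4)"
```

```text
clock: 1.3
tcp_pos: [0.5659, -0.3469, 0.1192]
tcp_rot: [0.681, -0.679, 0.195, -0.194]
ft_force: [0.1, 0.2, -0.3]
gripper_width: 0.0598
t 1.3 tcp [ 565.9 -346.9  119.2] w 59.8 F [ 0.1  0.2 -0.3]
xax [ 0.849 -0.529 -0.001] yax [ 0.001  0.003 -1.   ] zax [0.529 0.849 0.003]
shift [ 0.6 89.7 -1.2] ('yaw', np.float64(0.0)) heading now -32.4
```

View pics/c_side.png

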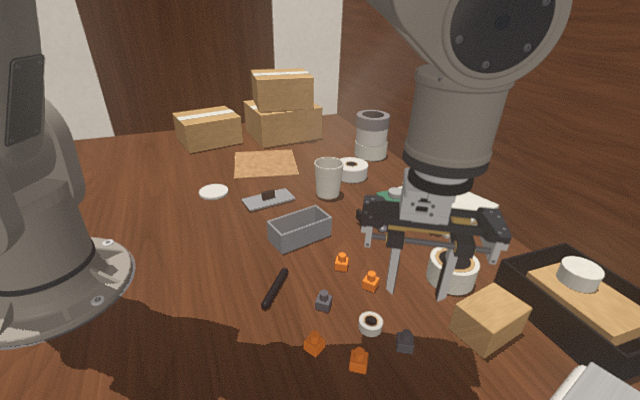

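View pics/c_top.png

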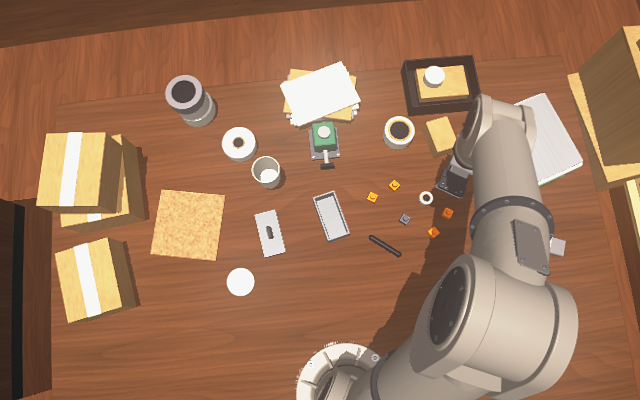

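```bash
python3 -c "
from h import *
print(proj('side',[(.562,-.353,.034),(.472,-.2285,.034)]));save('side','c2',(280,270,460,390),4)"
```

```text
[[407.47456501 332.52795875]
 [324.65756017 292.26045651]]
```

View pics/c2.png

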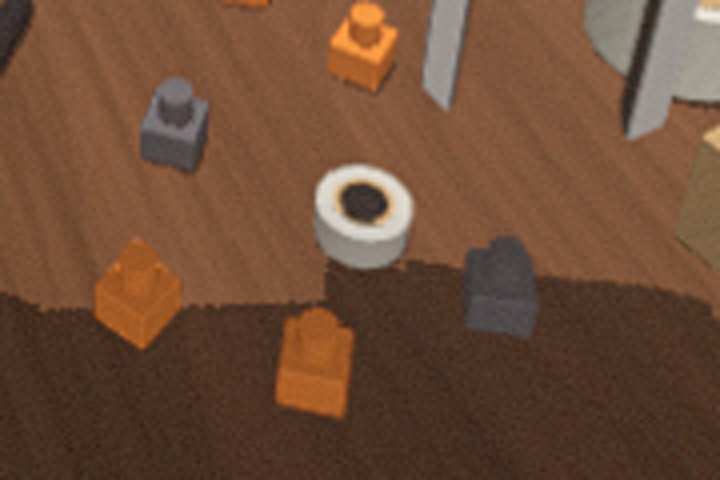

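```bash
python3 -c "
from h import *
print('ring',onz('top',(426,198),.012),'orange',onz('top',(448,213),.02),onz('top',(395,185),.02));go((.562,-.353,.06),57.6)"
```

```text
ring [ 0.52787218 -0.30216647  0.012     ] orange [ 0.4741183  -0.35859153  0.02      ] [ 0.57556695 -0.21326113  0.02      ]
shift [ 0.4 60.2  0.3] ('yaw', np.float64(89.9)) heading now -32.5
```

```bash
python3 -m inch '{"xyz":[[0,0,0],[0,0,0],[0,0,0],[0,0,0],[0,0,0],[0,10,0],[0,20,0],[0,30,0],[0,40,0],[0,50,0]],"yaw":[8.5,17,25.5,34,42.5,51,59.5,68,76.5,85]}' 44; python3 -c "
from h import *
st();go((.562,-.353,.0125),57.6)"
```

```text
clock: 2.45
tcp_pos: [0.5612, -0.3543, 0.0709]
tcp_rot: [-0.365, 0.364, -0.606, 0.606]
ft_force: [1.1, 0.6, -0.4]
gripper_width: 0.0438
t 2.45 tcp [ 561.2 -354.3   70.9] w 43.8 F [ 1.1  0.6 -0.4]
xax [-0.469 -0.883  0.   ] yax [ 0.001 -0.001 -1.   ] zax [ 0.883 -0.469  0.001]
shift [-1.6 58.4  0. ] ('yaw', np.float64(4.5)) heading now -117.9
```

```bash
python3 -m inch '{"xyz":[[-1,12,0],[-1.5,24,0],[-1.5,36,0],[-1.5,48,0],[-1.5,58,0],[-1.5,58,0]],"yaw":[4.5,4.5,4.5,4.5,4.5,4.5]}' 44 && python3 -m inch '{"xyz":[[0,0,0],[0,0,0],[0,0,0],[0,0,0]],"yaw":[0,0,0,0]}' 0 25; python3 -c "
from h import *
st();save('side','d1',(330,200,500,370),4)"
```

```text
clock: 3.05
tcp_pos: [0.5619, -0.351, 0.0109]
tcp_rot: [0.343, -0.344, 0.619, -0.618]
ft_force: [-0.5, -0.1, 0.2]
gripper_width: 0.0437
clock: 3.45
tcp_pos: [0.5631, -0.3515, 0.0131]
tcp_rot: [-0.343, 0.343, -0.618, 0.619]
ft_force: [-0.2, -0.9, 2.7]
gripper_width: 0.0257
t 3.45 tcp [ 563.1 -351.5   13.1] w 25.7 F [-0.2 -0.9  2.7]
xax [-0.529 -0.849 -0.   ] yax [ 0.001 -0.    -1.   ] zax [ 0.849 -0.529  0.001]
```

View pics/d1.png

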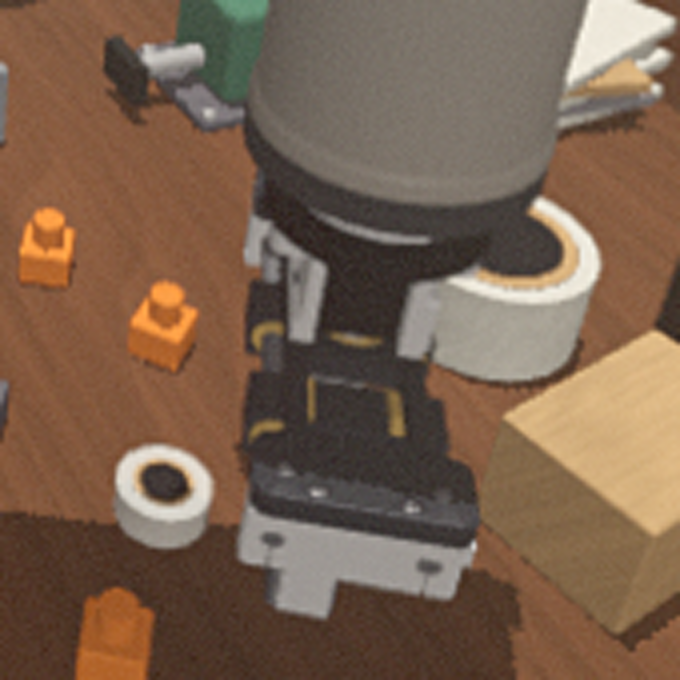

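```bash
python3 -m inch '{"xyz":[[0,-15,0],[0,-40,0],[0,-75,0],[0,-105,0],[0,-105,0]],"yaw":[0,0,0,0,0]}'; python3 -c "
from h import *
st();go((.529,-.004,.12),13.8);print(ctrl.observe()['qpos'])"
```

```text
clock: 4.0
tcp_pos: [0.5648, -0.3526, 0.123]
tcp_rot: [-0.344, 0.342, -0.616, 0.62]
ft_force: [0.5, -0.5, -0.7]
gripper_width: 0.0258
t 4.0 tcp [ 564.8 -352.6  123. ] w 25.8 F [ 0.5 -0.5 -0.7]
xax [-0.529 -0.848 -0.001] yax [ 0.006 -0.003 -1.   ] zax [ 0.848 -0.529  0.007]
shift [-276.8    1.7 -214.9] ('yaw', np.float64(44.2)) heading now -122.0
[ 0.30492243  0.50030318  0.21276374  1.72148484 -0.12755977  0.9264089
 -1.56008607]
```

```bash
python3 -m inch '{"xyz":[[-14,0,-11],[-28,0,-22],[-45,0,-35],[-62,0,-48],[-79,0,-61],[-96,0,-74],[-113,0,-87],[-130,0,-100],[-147,0,-114],[-164,0,-127]],"yaw":[-8.5,-17,-25.5,-34,-42.5,-51,-59.5,-68,-76.5,-85]}';  python3 -c "
from h import *
st();go((.529,-.004,.12),13.8)"
```

```text
clock: 5.0
tcp_pos: [0.5414, -0.1441, 0.1178]
tcp_rot: [-0.671, 0.671, -0.222, 0.222]
ft_force: [0.1, -0.4, -0.8]
gripper_width: 0.0257
t 5.0 tcp [ 541.4 -144.1  117.8] w 25.7 F [ 0.1 -0.4 -0.8]
xax [ 0.803 -0.596  0.   ] yax [-0. -0. -1.] zax [ 0.596  0.803 -0.   ]
shift [-93.4  -2.2 105.1] ('yaw', np.float64(-50.4)) heading now -36.6
```

```bash
python3 -m inch '{"xyz":[[-20,-2,20],[-40,-2,43],[-60,-2,66],[-78,-2,89],[-93,-2,105],[-93,-2,105],[-93,-2,105]],"yaw":[-8.4,-16.8,-25.2,-33.6,-42,-50.4,-50.4]}';  python3 -c "
from h import *
st();go((.529,-.004,.022),13.8);save('side','e1',(230,140,400,270),4);save('top','e2')"
```

```text
clock: 5.7
tcp_pos: [0.5304, -0.0047, 0.1198]
tcp_rot: [-0.702, 0.702, 0.084, -0.084]
ft_force: [-0.4, -0.5, 0.7]
gripper_width: 0.0259
t 5.7 tcp [530.4  -4.7 119.8] w 25.9 F [-0.4 -0.5  0.7]
xax [ 0.972  0.237 -0.   ] yax [ 0. -0. -1.] zax [-0.237  0.972 -0.   ]
shift [-1.2 97.8  1. ] ('yaw', np.float64(-0.1)) heading now 13.7
```

View pics/e1.png

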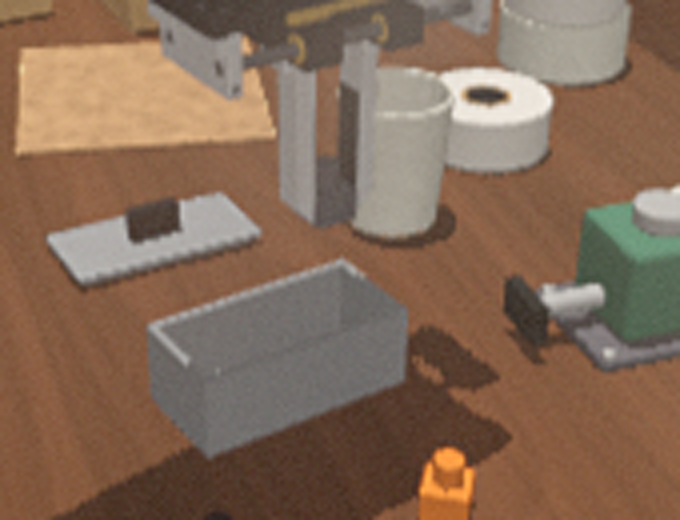

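View pics/e2.png

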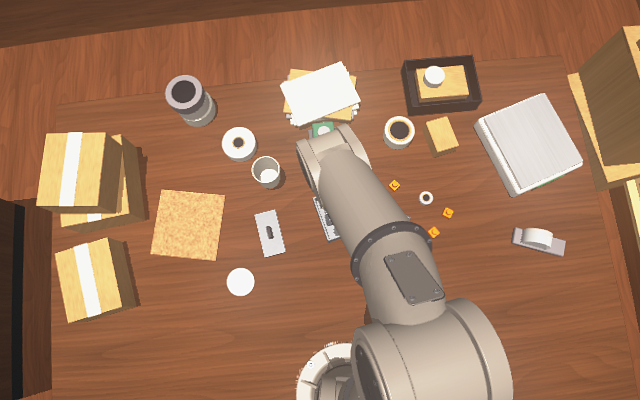

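```bash
python3 -c "
from h import *
c,s=np.cos(np.radians(13.8)),np.sin(np.radians(13.8))
P=[(.5+c*a-s*b,-.011+s*a+c*b,.05) for a,b in ((-.067,.033),(-.067,-.033),(.067,-.033),(.067,.033))]
print((proj('side',P)-[230,140])*4)"
```

```text
[[147.28416055 323.53147441]
 [206.80220922 381.55239629]
 [409.44214202 306.30925228]
 [343.50393082 256.51956369]]
```

```bash
python3 -m inch '{"xyz":[[-1,20,0],[-1,45,0],[-1,70,0],[-1,88,0],[-1,97,0],[-1,97,0]],"yaw":[0,0,0,0,0,0]}'; python3 -c "
from h import *
st()"; python3 -m inch '{"xyz":[[0,0,0],[0,0,0],[0,0,0]],"yaw":[0,0,0]}' 36;python3 -m inch '{"xyz":[[0,-20,0],[0,-50,0],[0,-80,0],[0,-105,0]],"yaw":[0,0,0,0]}'; python3 -c "
from h import *
st();go((.472,-.2285,.11),-38.5);save('side','e3',(230,140,400,270),4)"
```

```text
clock: 6.4
tcp_pos: [0.529, -0.0058, 0.0217]
tcp_rot: [-0.702, 0.702, 0.081, -0.083]
ft_force: [-0.1, -0.4, -1.0]
gripper_width: 0.0256
t 6.4 tcp [529.   -5.8  21.7] w 25.6 F [-0.1 -0.4 -1. ]
xax [ 0.973  0.23  -0.002] yax [-0.002 -0.    -1.   ] zax [-0.23   0.973  0.   ]
clock: 6.7
tcp_pos: [0.5302, -0.0054, 0.0234]
tcp_rot: [-0.702, 0.702, 0.083, -0.082]
ft_force: [0.1, 0.0, -0.4]
gripper_width: 0.036
clock: 7.1
tcp_pos: [0.5299, -0.0053, 0.1296]
tcp_rot: [-0.702, 0.702, 0.083, -0.082]
ft_force: [0.0, 0.9, -0.4]
gripper_width: 0.0362
t 7.1 tcp [529.9  -5.3 129.6] w 36.2 F [ 0.   0.9 -0.4]
xax [0.973 0.232 0.001] yax [ 0.001  0.    -1.   ] zax [-0.232  0.973 -0.   ]
shift [-108.2   19.6 -203.6] ('yaw', np.float64(51.9)) heading now 13.4
```

View pics/e3.png

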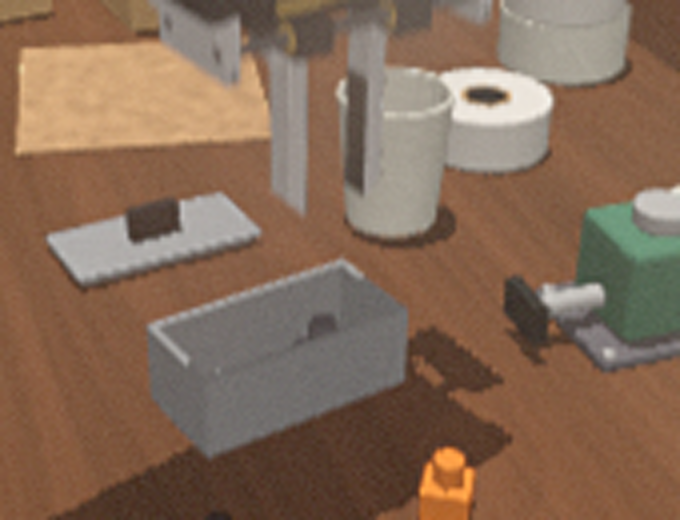

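```bash
python3 -m inch '{"xyz":[[-15,0,-30],[-30,0,-60],[-47,5,-90],[-64,10,-120],[-81,14,-150],[-96,18,-180],[-107,20,-203],[-107,20,-203],[-107,20,-203]],"yaw":[8,16,24,32,40,48,51.9,51.9,51.9]}' 44;  python3 -c "
from h import *
st();go((.472,-.2285,.0125),-38.5);save('side','f1',(260,200,430,330),4);print((proj('side',[(.472,-.2285,.034)])-[260,200])*4)"
```

```text
clock: 8.05
tcp_pos: [0.473, -0.2276, 0.1076]
tcp_rot: [0.668, -0.668, 0.232, -0.232]
ft_force: [0.5, 0.1, 0.4]
gripper_width: 0.0437
t 8.05 tcp [ 473.  -227.6  107.6] w 43.7 F [0.5 0.1 0.4]
xax [ 0.784 -0.621  0.   ] yax [ 0.  0. -1.] zax [0.621 0.784 0.   ]
shift [-0.3 95.1 -1.3] ('yaw', np.float64(0.1)) heading now -38.4
[[258.63024068 369.04182604]]
```

View pics/f1.png

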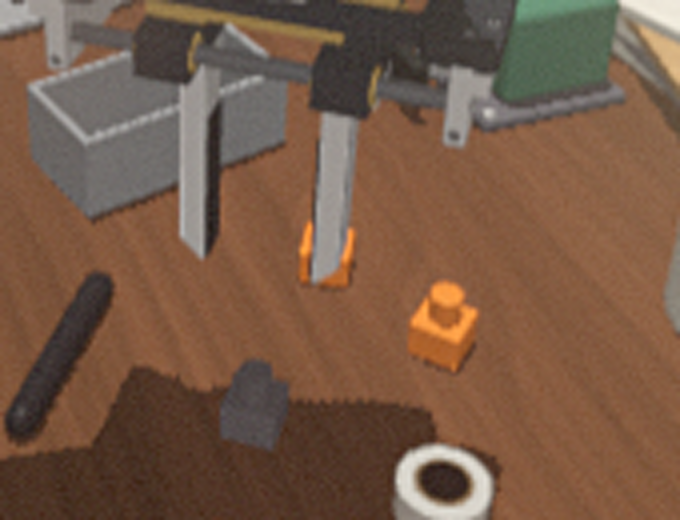

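```bash
python3 -m inch '{"xyz":[[0,20,-1],[0,45,-1],[0,70,-1],[0,86,-1],[0,95,-1],[0,95,-1]],"yaw":[0,0,0,0,0,0]}' 44 && python3 -m inch '{"xyz":[[0,0,0],[0,0,0],[0,0,0],[0,0,0]],"yaw":[0,0,0,0]}' 0 25;python3 -m inch '{"xyz":[[0,-15,0],[0,-40,0],[0,-75,0],[0,-105,0],[0,-105,0]],"yaw":[0,0,0,0,0]}'; python3 -c "
from h import *
st();go((.471,-.018,.11),13.8)"
```

```text
clock: 8.7
tcp_pos: [0.4721, -0.2273, 0.0118]
tcp_rot: [0.668, -0.668, 0.233, -0.232]
ft_force: [0.7, -0.4, -0.0]
gripper_width: 0.0441
clock: 9.1
tcp_pos: [0.4727, -0.2286, 0.0133]
tcp_rot: [0.668, -0.668, 0.232, -0.233]
ft_force: [-0.4, -0.5, 7.3]
gripper_width: 0.0258
clock: 9.6
tcp_pos: [0.4742, -0.2294, 0.1215]
tcp_rot: [-0.668, 0.668, -0.231, 0.235]
ft_force: [-0.5, -0.2, -1.9]
gripper_width: 0.0259
t 9.6 tcp [ 474.2 -229.4  121.5] w 25.9 F [-0.5 -0.2 -1.9]
xax [ 0.783 -0.622  0.006] yax [ 0.006 -0.002 -1.   ] zax [0.622 0.783 0.002]
shift [-134.    11.   163.5] ('yaw', np.float64(-52.3)) heading now -38.5
```

```bash
python3 -m inch '{"xyz":[[-16,5,20],[-34,10,42],[-54,11,65],[-74,11,90],[-96,11,118],[-116,11,142],[-134,11,163],[-134,11,163],[-134,11,163]],"yaw":[-8,-16,-24,-32,-40,-48,-52.3,-52.3,-52.3]}';  python3 -c "
from h import *
st();go((.471,-.018,.022),13.8);save('side','g1',(230,140,400,270),4);save('top','g2',(230,110,400,270),4)"
```

```text
clock: 10.5
tcp_pos: [0.4683, -0.0174, 0.1062]
tcp_rot: [0.702, -0.702, -0.085, 0.085]
ft_force: [0.7, -0.5, -0.5]
gripper_width: 0.0259
t 10.5 tcp [468.3 -17.4 106.2] w 25.9 F [ 0.7 -0.5 -0.5]
xax [ 0.971  0.24  -0.   ] yax [-0.  0. -1.] zax [-0.24   0.971  0.   ]
shift [ 2.5 84.2 -1.2] ('yaw', np.float64(0.1)) heading now 13.9
```

View pics/g1.png

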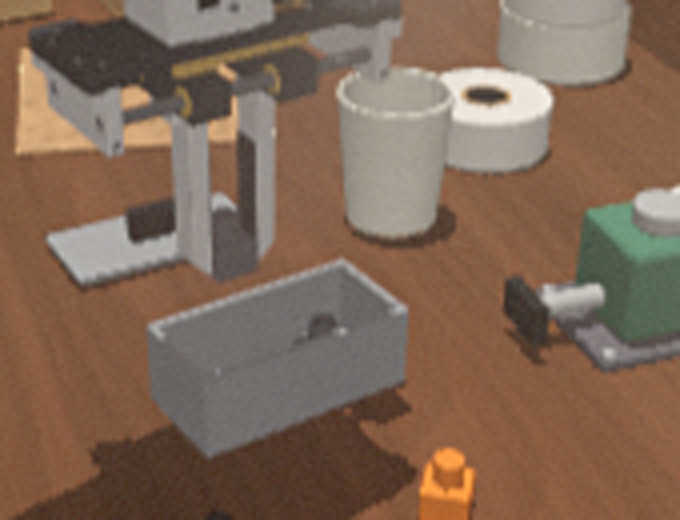

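View pics/g2.png

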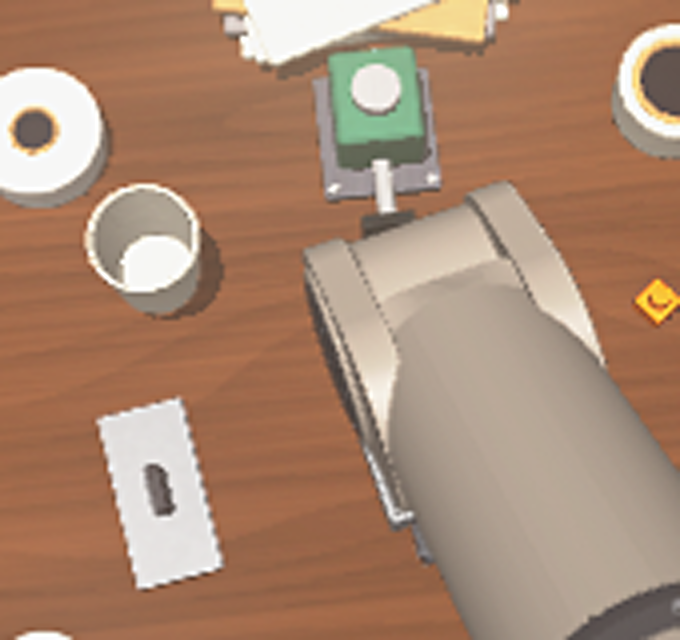

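```bash
python3 -m inch '{"xyz":[[2,20,-1],[2,45,-1],[2,65,-1],[2,78,-1],[2,84,-1],[2,84,-1]],"yaw":[0,0,0,0,0,0]}'; python3 -c "
from h import *
st()"; python3 -m inch '{"xyz":[[0,0,0],[0,0,0],[0,0,0]],"yaw":[0,0,0]}' 36;python3 -m inch '{"xyz":[[0,-20,0],[0,-50,0],[0,-80,0],[0,-105,0]],"yaw":[0,0,0,0]}'; python3 -c "
from h import *
st();go((.472,.174,.12),99.5)"
```

```text
clock: 11.2
tcp_pos: [0.4705, -0.0183, 0.0221]
tcp_rot: [0.702, -0.702, -0.085, 0.085]
ft_force: [-0.3, -0.4, -0.2]
gripper_width: 0.0258
t 11.2 tcp [470.5 -18.3  22.1] w 25.8 F [-0.3 -0.4 -0.2]
xax [ 0.971  0.239 -0.001] yax [-0.001  0.    -1.   ] zax [-0.239  0.971  0.   ]
clock: 11.5
tcp_pos: [0.4712, -0.018, 0.0232]
tcp_rot: [-0.702, 0.702, 0.086, -0.085]
ft_force: [0.6, -0.1, -0.4]
gripper_width: 0.0359
clock: 11.9
tcp_pos: [0.471, -0.0179, 0.1295]
tcp_rot: [-0.702, 0.702, 0.086, -0.085]
ft_force: [0.7, -0.1, 0.7]
gripper_width: 0.0356
t 11.9 tcp [471.  -17.9 129.5] w 35.6 F [ 0.7 -0.1  0.7]
xax [0.971 0.24  0.001] yax [ 0.001 -0.    -1.   ] zax [-0.24   0.971 -0.   ]
shift [ 47.    9.5 186.1] ('yaw', np.float64(-85.6)) heading now 13.9
```

```bash
python3 - <<'E'
from h import *
f=grab_frame("top"); H=hsv(f); g=(H[:,:,1]<95)
m,roi,A,c=blob(g,(262,242)); m=cv2.morphologyEx(m.astype(np.uint8),cv2.MORPH_CLOSE,np.ones((7,7)))>0
x0=onz("top",c,.01)
print(roi,A,fit("top",m,LID,(x0[0],x0[1],9),roi))
# handle
d=(H[:,:,2]<110); hm=d[225:245,262:278]; ys,xs=np.nonzero(hm); print("handle px",xs.mean()+262,ys.mean()+225,len(xs), onz("top",(xs.mean()+262,ys.mean()+225),.028))
print("cup base",onz("top",(270,182),.0), "rim c", onz("top",(266,171),.095))
s=grab_frame("side")[:,:,::-1].copy(); 
for h in (9.5,):
  C,S_=np.cos(np.radians(h)),np.sin(np.radians(h))
  P=[(.473+C*a-S_*b,.174+S_*a+C*b,.01) for a,b in ((-.066,.032),(-.066,-.032),(.066,-.032),(.066,.032))]
  P+= [(.473+C*a-S_*b,.174+S_*a+C*b,.032) for a,b in ((-.018,.006),(-.018,-.006),(.018,-.006),(.018,.006))]
  uv=proj("side",P)
big=cv2.resize(s[170:250,220:320],None,fx=6,fy=6,interpolation=cv2.INTER_CUBIC)
for u in uv: cv2.circle(big,tuple(np.int32((u-[220,170]+.5)*6)),3,(0,0,255),-1)
cv2.imwrite("pics/h1.png",big)
E
```

```text
(np.int32(246), np.int32(201), np.int32(294), np.int32(266)) 1011 (array([0.47299219, 0.17345443, 8.95191238]), np.float64(0.9582896602749861))
handle px 269.9130434782609 231.69565217391303 23 [0.47257616 0.17003079 0.028     ]
cup base [0.62975779 0.16039191 0.        ] rim c [0.63652914 0.16056204 0.095     ]
```

View pics/h1.png

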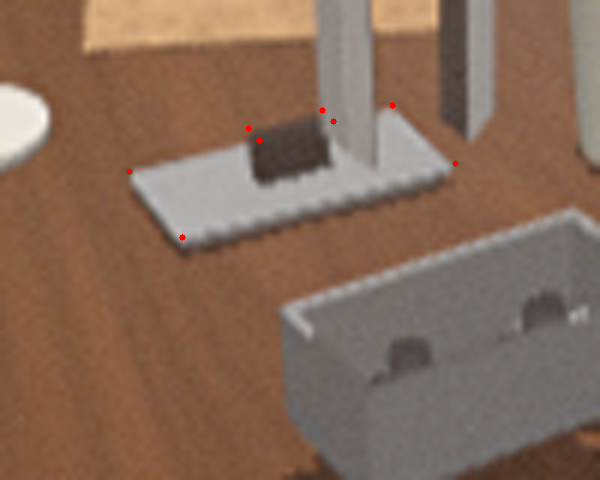

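```bash
python3 -m inch '{"xyz":[[2,0,10],[5,0,25],[9,0,45],[14,2,65],[20,4,90],[26,6,112],[32,8,135],[38,9,155],[44,9,172],[48,9,183]],"yaw":[-8.5,-17,-25.5,-34,-42.5,-51,-59.5,-68,-76.5,-85]}' 40; python3 -c "
from h import *
st();go((.473,.172,.021),99.2)"
```

```text
clock: 13.0
tcp_pos: [0.4733, 0.1726, 0.1183]
tcp_rot: [-0.458, 0.458, 0.539, -0.539]
ft_force: [0.7, 0.3, -0.6]
gripper_width: 0.0399
t 13.0 tcp [473.3 172.6 118.3] w 39.9 F [ 0.7  0.3 -0.6]
xax [-0.161  0.987  0.001] yax [ 0.     0.001 -1.   ] zax [-0.987 -0.161 -0.   ]
shift [-0.6 97.3  0.4] ('yaw', np.float64(0.1)) heading now 99.3
```

```bash
python3 -m inch '{"xyz":[[0,20,0],[0,45,0],[0,70,0],[0,86,0],[0,96.5,0],[0,96.5,0]],"yaw":[0,0,0,0,0,0]}'; python3 -c "
from h import *
st();save('side','i1',(210,130,330,240),5)"
```

```text
clock: 13.6
tcp_pos: [0.4729, 0.1711, 0.0211]
tcp_rot: [0.46, -0.459, -0.537, 0.538]
ft_force: [-0.2, 0.1, -0.3]
gripper_width: 0.04
t 13.6 tcp [472.9 171.1  21.1] w 40.0 F [-0.2  0.1 -0.3]
xax [-0.154  0.988 -0.   ] yax [-0.002 -0.    -1.   ] zax [-0.988 -0.154  0.002]
```

View pics/i1.png

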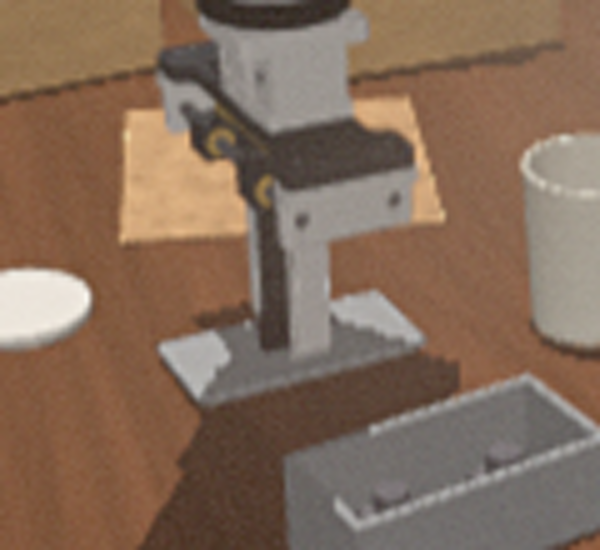

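Good alignment. Grip the handle and lift; then re-measure the case while it may be clear.

```bash
python3 -m inch '{"xyz":[[0,0,0],[0,0,0],[0,0,0],[0,0,0],[0,0,0]],"yaw":[0,0,0,0,0]}' 0 40;python3 -m inch '{"xyz":[[0,-10,0],[0,-30,0],[0,-60,0],[0,-90,0],[0,-110,0],[0,-110,0]],"yaw":[0,0,0,0,0,0]}'; python3 - <<'E'
from h import *
st()
f=grab_frame("top"); H=hsv(f); g=(H[:,:,1]<95)
cv2.imwrite("pics/j1.png",cv2.resize(f[130:280,220:400,::-1],None,fx=4,fy=4,interpolation=cv2.INTER_CUBIC))
save("side","j2",(210,110,360,240),5)
E
```

```text
clock: 14.15
tcp_pos: [0.4738, 0.1713, 0.0225]
tcp_rot: [-0.46, 0.46, 0.537, -0.537]
ft_force: [-1.6, -0.6, 7.2]
gripper_width: 0.0118
clock: 14.75
tcp_pos: [0.4747, 0.1717, 0.1349]
tcp_rot: [-0.459, 0.461, 0.538, -0.536]
ft_force: [0.1, 0.4, -1.7]
gripper_width: 0.0115
t 14.75 tcp [474.7 171.7 134.9] w 11.5 F [ 0.1  0.4 -1.7]
xax [-0.154  0.988  0.   ] yax [ 0.004  0.001 -1.   ] zax [-0.988 -0.154 -0.004]
```

View pics/j1.png

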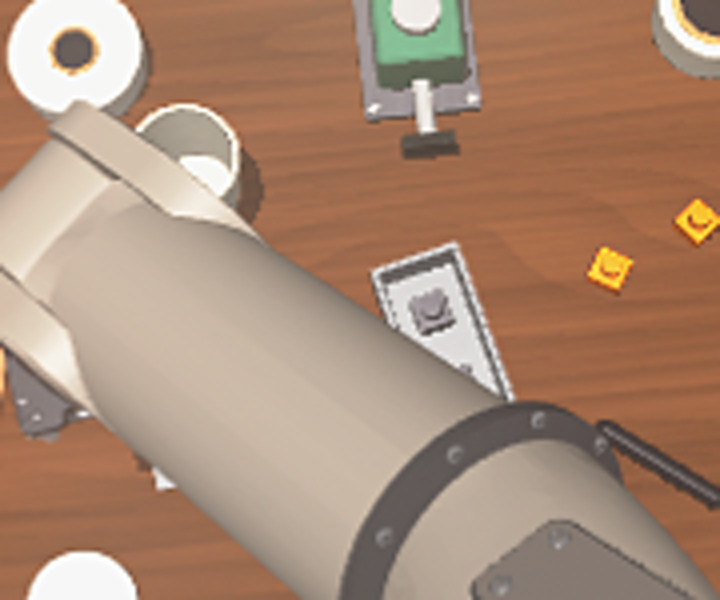

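View pics/j2.png

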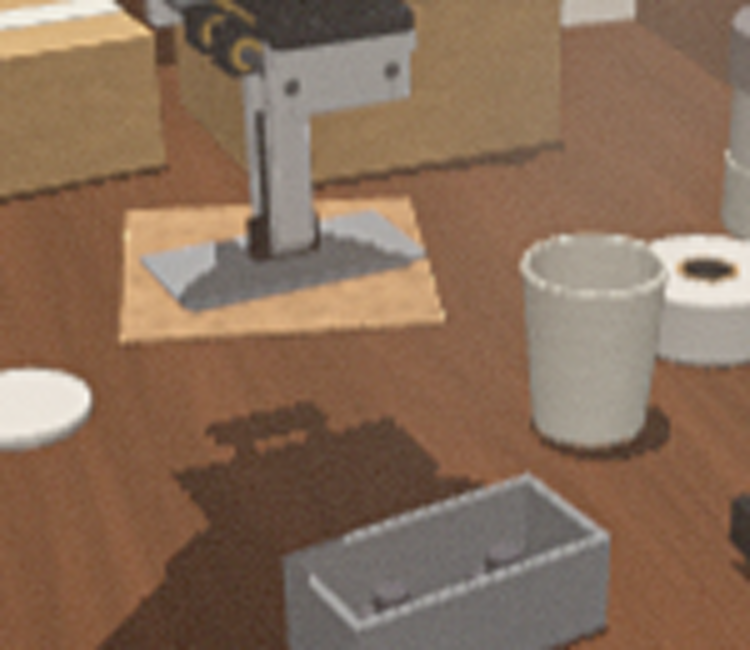

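```bash
python3 - <<'E'
from h import *
f=cv2.imread("pics/a_top.png")[:,:,::-1].copy(); H=hsv(f)
for th in (75,85,95,105):
    m,roi,A,c=blob(H[:,:,1]<th,(330,215)); m=cv2.morphologyEx(m.astype(np.uint8),cv2.MORPH_CLOSE,np.ones((9,9)))>0
    print(th,A,fit("top",m,CASE,(.5,-.011,13),roi))
# side fit
f=cv2.imread("pics/c_side.png")[:,:,::-1].copy(); H=hsv(f)
for th in (75,90,105):
    m,roi,A,c=blob(H[:,:,1]<th,(305,235)); m=cv2.morphologyEx(m.astype(np.uint8),cv2.MORPH_CLOSE,np.ones((9,9)))>0
    print("side",th,A,roi,fit("side",m,CASE,(.5,-.011,13),roi))
E
```

```text
75 1145 (array([ 5.00417342e-01, -1.09053261e-02,  1.34739595e+01]), np.float64(0.9771280612795339))
85 1157 (array([ 5.00499184e-01, -1.10691731e-02,  1.32825942e+01]), np.float64(0.9767145520636326))
95 1165 (array([ 5.00234092e-01, -1.12268435e-02,  1.34731912e+01]), np.float64(0.9752816187069564))
105 1173 (array([ 4.99877957e-01, -1.11548995e-02,  1.35113264e+01]), np.float64(0.9720720840360686))
side 75 2160 (np.int32(259), np.int32(196), np.int32(340), np.int32(263)) (array([ 4.98403954e-01, -1.09404400e-02,  1.34956185e+01]), np.float64(0.9741177147625419))
side 90 2190 (np.int32(258), np.int32(196), np.int32(340), np.int32(263)) (array([ 4.98299357e-01, -1.12324495e-02,  1.37835191e+01]), np.float64(0.9661728201881975))
side 105 2220 (np.int32(258), np.int32(196), np.int32(340), np.int32(263)) (array([ 4.98355954e-01, -1.18888281e-02,  1.45645029e+01]), np.float64(0.9563286558501332))
```

```bash
python3 - <<'E'
from h import *
f=cv2.imread("pics/c_side.png")[:,:,::-1].copy(); H=hsv(f)
LH=LID+[box(.036,.012,.01,.032)]
for th in (75,90,105):
    m,roi,A,c=blob(H[:,:,1]<th,(285,198)); m=cv2.morphologyEx(m.astype(np.uint8),cv2.MORPH_CLOSE,np.ones((5,5)))>0
    roi=(roi[0],roi[1]-6,roi[2],roi[3])
    dark=(H[:,:,2]<95); dm=np.zeros_like(m); dm[185:205,255:280]=dark[185:205,255:280]
    print("side",th,A,roi,fit("side",m|dm,LH,(.473,.173,9),roi))
f=cv2.imread("pics/a_top.png")[:,:,::-1].copy(); H=hsv(f)
for th in (75,90,105):
    m,roi,A,c=blob(H[:,:,1]<th,(262,242)); m=cv2.morphologyEx(m.astype(np.uint8),cv2.MORPH_CLOSE,np.ones((9,9)))>0
    print("top",th,A,fit("top",m,LH,(.473,.173,9),roi if 0 else (240,195,300,272)))
E
```

```text
side 75 637 (np.int32(233), np.int32(174), np.int32(303), np.int32(219)) (array([0.47126248, 0.17221869, 8.75999868]), np.float64(0.9493975390641631))
side 90 710 (np.int32(233), np.int32(174), np.int32(304), np.int32(220)) (array([0.47132558, 0.17197121, 8.5304459 ]), np.float64(0.9424620967237388))
side 105 755 (np.int32(233), np.int32(174), np.int32(304), np.int32(220)) (array([0.47149597, 0.17057449, 8.67454301]), np.float64(0.9324346272535325))
top 75 986 (array([0.473132  , 0.17306597, 9.10659671]), np.float64(0.9707084682871607))
top 90 1006 (array([0.47301729, 0.17302725, 8.98861827]), np.float64(0.961553349952774))
top 105 1018 (array([0.47334689, 0.17328874, 9.04463265]), np.float64(0.9547552951641846))
```

```bash
python3 -c "
from h import *
st();go((.5004,-.0112,.115),103.5)"
```

```text
t 14.85 tcp [473.5 170.9 132.2] w 11.3 F [-0.3  0.5 -1.7]
xax [-0.154  0.988 -0.   ] yax [ 0.001 -0.    -1.   ] zax [-0.988 -0.154 -0.001]
shift [-184.    17.3    1.4] ('yaw', np.float64(-4.7)) heading now 98.8
```

```bash
python3 -m inch '{"xyz":[[-10,0,0],[-30,0,0],[-55,0,0],[-80,0,0],[-105,0,0],[-130,0,1],[-152,5,1],[-170,10,1],[-180,14,1],[-184,17,1]],"yaw":[0,-0.5,-1,-1.5,-2,-2.5,-3,-3.5,-4,-4.7]}';python3 -m inch '{"xyz":[[0,0,0],[0,0,0]],"yaw":[0,0]}'; python3 -c "
from h import *
st();go((.5004,-.0112,.08),103.5);save('side','k1',(230,120,380,260),5)"
```

```text
clock: 15.85
tcp_pos: [0.5003, -0.0119, 0.114]
tcp_rot: [0.438, -0.437, -0.555, 0.556]
ft_force: [-0.4, 0.5, -1.7]
gripper_width: 0.0117
clock: 16.05
tcp_pos: [0.5007, -0.0099, 0.1149]
tcp_rot: [-0.437, 0.437, 0.556, -0.556]
ft_force: [0.3, -0.0, -0.5]
gripper_width: 0.0117
t 16.05 tcp [500.7  -9.9 114.9] w 11.7 F [ 0.3 -0.  -0.5]
xax [-0.235  0.972  0.001] yax [-0.  0. -1.] zax [-0.972 -0.235  0.   ]
shift [-1.2 34.9  0.6] ('yaw', np.float64(0.1)) heading now 103.6
```

View pics/k1.png

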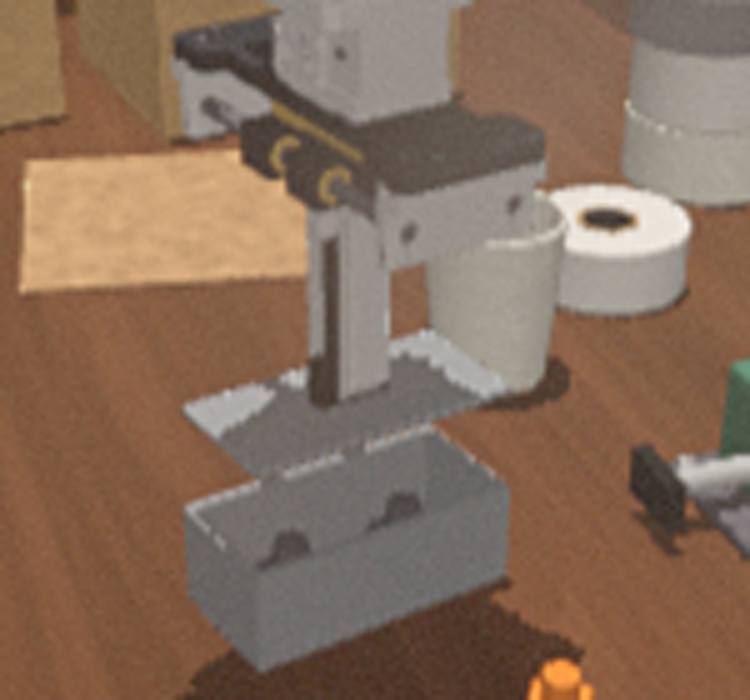

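```bash
python3 -m inch '{"xyz":[[-1,10,0],[-1,20,0],[-1,30,0],[-1,38,0],[-1,39,0],[-1,39,0]],"yaw":[0,0,0,0,0,0]}'; python3 -c "
from h import *
st();go((.5004,-.0112,.0655),103.5);save('side','k2',(250,150,350,250),7)"
```

```text
clock: 16.7
tcp_pos: [0.5009, -0.0115, 0.0757]
tcp_rot: [0.438, -0.437, -0.556, 0.556]
ft_force: [0.6, 0.1, -1.1]
gripper_width: 0.0117
t 16.7 tcp [500.9 -11.5  75.7] w 11.7 F [ 0.6  0.1 -1.1]
xax [-0.235  0.972  0.   ] yax [-0.001  0.    -1.   ] zax [-0.972 -0.235  0.001]
shift [ 0.5 10.2  0.4] ('yaw', np.float64(0.1)) heading now 103.6
```

View pics/k2.png

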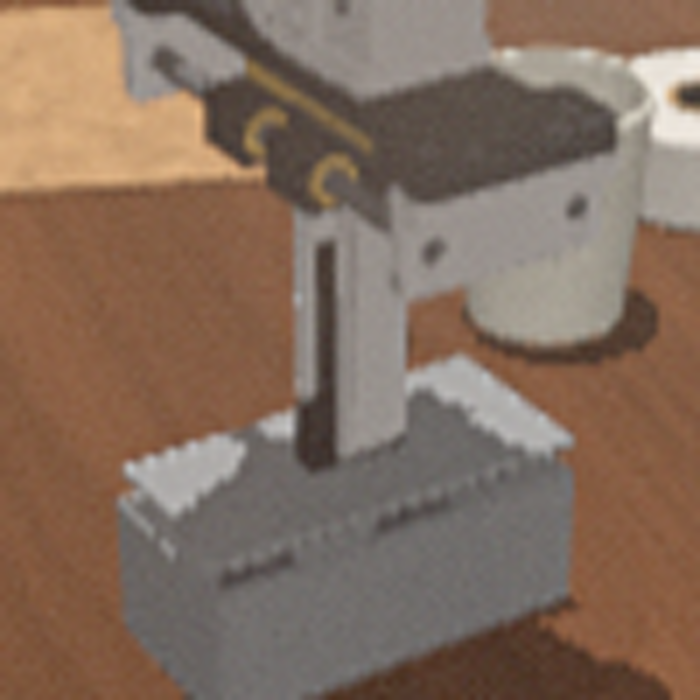

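```bash
python3 - <<'E'
from h import *
C,S_=np.cos(np.radians(13.5)),np.sin(np.radians(13.5))
def q(pts,z): return (proj('side',[(.4985+C*a-S_*b,-.011+S_*a+C*b,z) for a,b in pts])-[250,150]+.5)*7
print(q([(-.067,.033),(-.067,-.033),(.067,-.033),(.067,.033)],.05)); print(q([(-.066,.032),(-.066,-.032),(.066,-.032),(.066,.032)],.064))
E
python3 -m inch '{"xyz":[[0,3,0],[0,6,0],[0,6,0]],"yaw":[0,0,0]}'
```

```text
[[116.64388081 499.86513621]
 [219.54371362 601.79511155]
 [576.02302142 471.01037437]
 [461.56710203 383.44402215]]
[[118.66994219 463.60323165]
 [219.37627629 561.06888818]
 [573.54373569 434.23800085]
 [461.60646271 350.42314677]]
clock: 17.05
tcp_pos: [0.5009, -0.0118, 0.0698]
tcp_rot: [0.438, -0.437, -0.555, 0.556]
ft_force: [0.3, -0.1, -1.3]
gripper_width: 0.0116
```

```bash
python3 -m inch '{"xyz":[[0,1.5,0],[0,3,0],[0,4,0],[0,4,0]],"yaw":[0,0,0,0]}'; python3 -c "
from h import *
st();save('side','k3',(250,150,350,250),7)"
```

```text
clock: 17.45
tcp_pos: [0.5011, -0.0118, 0.0664]
tcp_rot: [0.437, -0.438, -0.555, 0.556]
ft_force: [-5.2, -1.9, 12.3]
gripper_width: 0.0117
t 17.45 tcp [501.1 -11.8  66.4] w 11.7 F [-5.2 -1.9 12.3]
xax [-0.234  0.972 -0.   ] yax [ 0. -0. -1.] zax [-0.972 -0.234  0.   ]
```

View pics/k3.png

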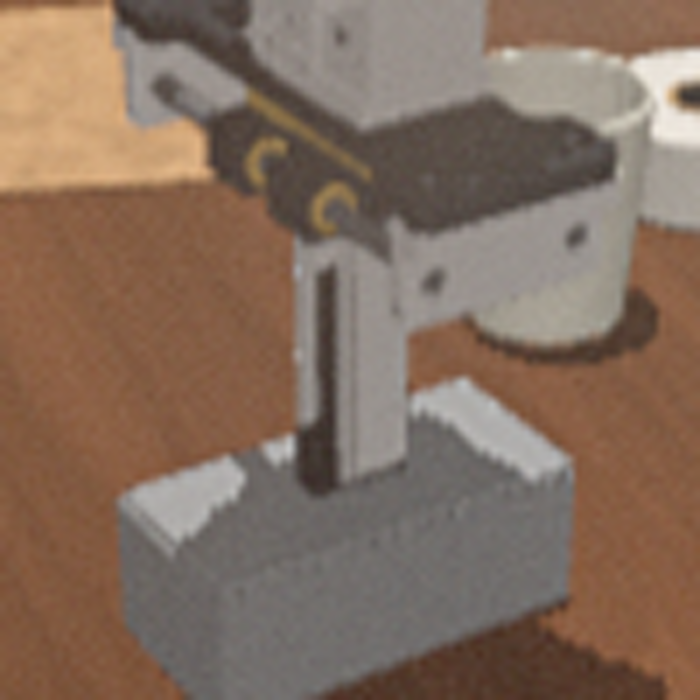

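```bash
python3 -m inch '{"xyz":[[0,0,0],[0,0,0],[0,0,0]],"yaw":[0,0,0]}' 30;python3 -m inch '{"xyz":[[0,-20,0],[0,-50,0],[0,-80,0],[0,-110,0],[0,-110,0]],"yaw":[0,0,0,0,0]}'; python3 -c "
from h import *
st();save('side','k4',(250,170,350,270),7);save('top','k5');print(ctrl.observe()['qpos'])"
```

```text
clock: 17.8
tcp_pos: [0.5011, -0.0117, 0.066]
tcp_rot: [-0.437, 0.437, 0.556, -0.555]
ft_force: [-0.4, 0.5, 0.4]
gripper_width: 0.0289
clock: 18.3
tcp_pos: [0.5029, -0.0115, 0.1794]
tcp_rot: [-0.436, 0.439, 0.556, -0.555]
ft_force: [0.3, -0.6, 0.2]
gripper_width: 0.0299
t 18.3 tcp [502.9 -11.5 179.4] w 29.9 F [ 0.3 -0.6  0.2]
xax [-0.234  0.972 -0.002] yax [ 0.005 -0.001 -1.   ] zax [-0.972 -0.234 -0.005]
[ 0.5593392   0.26186427 -0.7594765   1.99222984  0.21902359  0.96773747
  1.49880709]
```

View pics/k4.png

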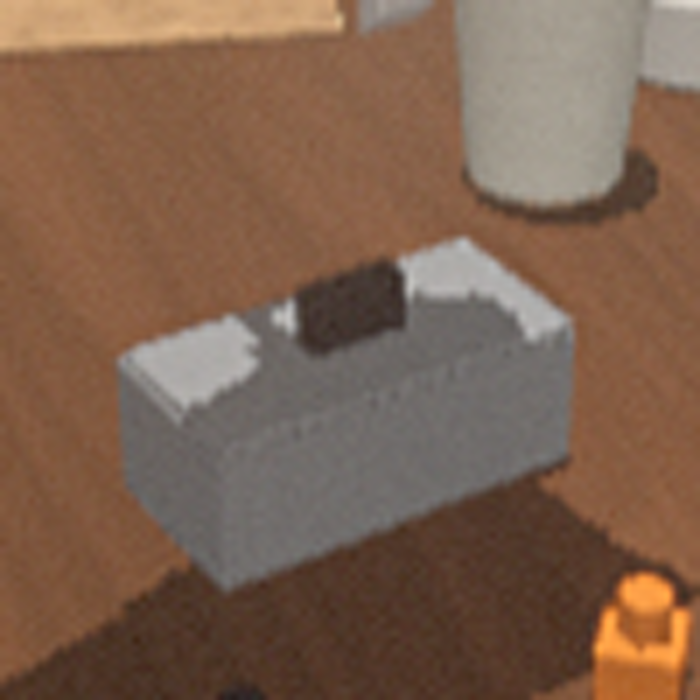

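View pics/k5.png

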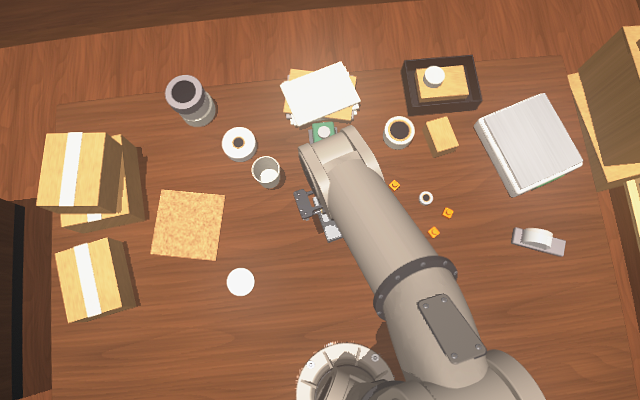

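```bash
python3 - <<'E'
import cv2
f=cv2.imread("pics/a_top.png"); cv2.imwrite("pics/l1.png",cv2.resize(f[110:180,290:360],None,fx=10,fy=10,interpolation=cv2.INTER_CUBIC))
f=cv2.imread("pics/e3.png"); print(f.shape)
from h import *
save("side","l2",(345,180,425,240),10)
E
```

```text
(520, 680, 3)
```

View pics/l1.png

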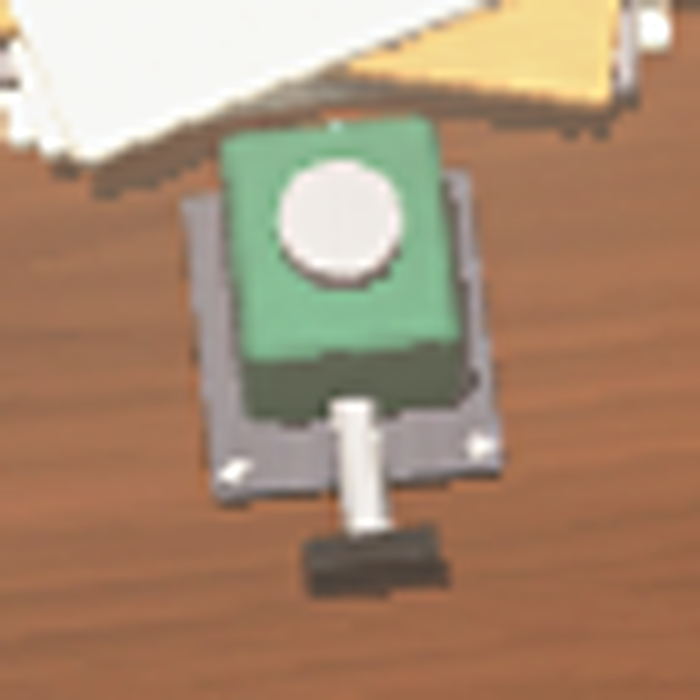

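View pics/l2.png

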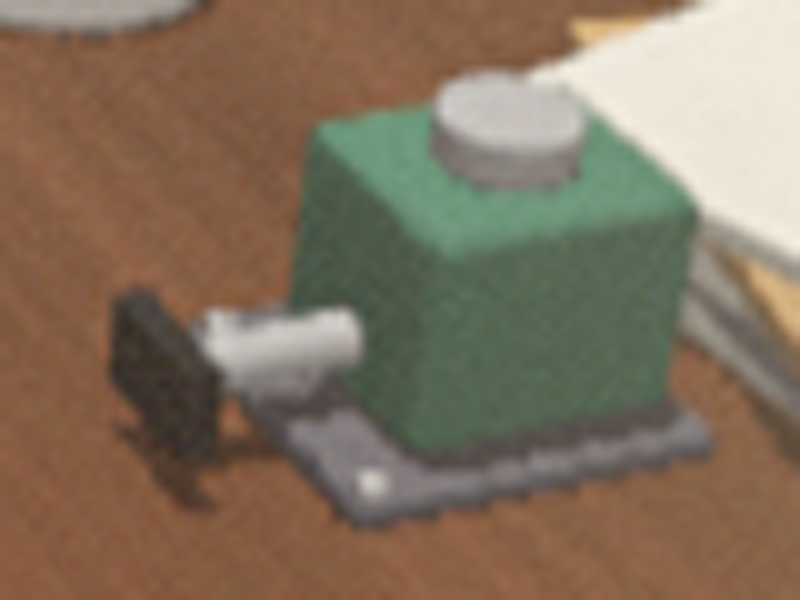

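```bash
python3 - <<'E'
from h import *
from scipy.optimize import least_squares
T=lambda u,v:((u+.5)/10-.5+290,(v+.5)/10-.5+110)
Sd=lambda u,v:((u+.5)/10-.5+345,(v+.5)/10-.5+180)
obs=[("top",T(213,492),(.035,.045,.008)),("top",T(500,465),(.035,-.045,.008)),("top",T(311,597),(0,.02,.012)),("top",T(448,584),(0,-.02,.012)),
("top",T(248,420),(.055,.033,.008)),("top",T(470,402),(.055,-.033,.008)),
("side",Sd(112,300),(0,.02,.038)),("side",Sd(112,375),(0,.02,.012)),("side",Sd(212,462),(0,-.02,.012)),("side",Sd(362,525),(.035,-.045,.0)),("side",Sd(425,445),(.055,-.033,.008))]
def pr(p,sel=obs):
    c,s=np.cos(p[2]),np.sin(p[2]); r=[]
    for n,uv,(X,Y,Z) in sel:
        r.append(proj(n,[(p[0]+c*X-s*Y,p[1]+s*X+c*Y,Z)])[0]-uv)
    return np.array(r)
for nm,sel in (("all",obs),("top",obs[:6]),("side",obs[6:])):
    r=least_squares(lambda p:pr(p,sel).ravel(),[.65,0,0]); print(nm,r.x[:2],np.degrees(r.x[2])); print(np.round(r.fun.reshape(-1,2),1).tolist())
E
```

```text
all [ 0.65215569 -0.01681993] 1.5393190465236353
[[0.1, 0.6], [0.5, -0.4], [-0.1, -0.5], [-0.8, -0.8], [-0.3, 1.1], [-1.3, 0.2], [1.2, -1.0], [0.4, 0.4], [-1.7, 0.3], [1.0, 0.8], [-0.4, 1.7]]
top [ 0.65215223 -0.01682122] -0.25053858684590624
[[0.4, 0.1], [0.9, -0.0], [-0.1, -0.7], [-0.7, -0.6], [0.2, 0.8], [-0.7, 0.5]]
side [ 0.65200018 -0.0166831 ] 6.500377033186404
[[0.5, -0.9], [-0.3, 0.6], [-1.2, 0.1], [1.6, -0.3], [-0.6, 0.4]]
```

```bash
python3 - <<'E'
from h import *
T=lambda u,v:((u+.5)/10-.5+290,(v+.5)/10-.5+110)
def hd(a,b,z):
    A,B=onz("top",T(*a),z),onz("top",T(*b),z); d=B-A; return round(np.degrees(np.arctan2(d[1],d[0])),2), round(np.linalg.norm(d),4)
print(hd((213,492),(185,200),.008),hd((500,465),(470,172),.008),"front",hd((500,465),(213,492),.008),"padbottom",hd((448,584),(311,597),.012),"bodyfront",hd((470,402),(248,420),.008))
for z in (.06,.065,.07): print("bodytop L/R/front/back",hd((245,360),(222,142),z),hd((460,340),(435,118),z),hd((460,340),(245,360),z),hd((435,118),(222,142),z))
E
```

```text
(np.float64(-0.45), np.float64(0.0959)) (np.float64(-0.99), np.float64(0.0964)) front (np.float64(89.6), np.float64(0.0884)) padbottom (np.float64(89.62), np.float64(0.0418)) bodyfront (np.float64(88.85), np.float64(0.0685))
bodytop L/R/front/back (np.float64(-0.07), np.float64(0.0696)) (np.float64(-0.36), np.float64(0.071)) (np.float64(89.58), np.float64(0.0641)) (np.float64(90.83), np.float64(0.0644))
bodytop L/R/front/back (np.float64(-0.07), np.float64(0.0693)) (np.float64(-0.36), np.float64(0.0707)) (np.float64(89.58), np.float64(0.0638)) (np.float64(90.83), np.float64(0.0642))
bodytop L/R/front/back (np.float64(-0.07), np.float64(0.069)) (np.float64(-0.36), np.float64(0.0704)) (np.float64(89.58), np.float64(0.0635)) (np.float64(90.83), np.float64(0.0639))
```

```bash
python3 -c "
from h import *
st();go((.4995,-.0112,.0145),103.5)"
```

```text
t 18.45 tcp [500.8 -12.  175.5] w 30.2 F [ 0.  -0.8 -0.8]
xax [-0.234  0.972 -0.   ] yax [-0. -0. -1.] zax [-0.972 -0.234  0.   ]
shift [  1.1 161.    1. ] ('yaw', np.float64(0.0)) heading now 103.5
```

```bash
python3 -m inch '{"xyz":[[1,0,1],[1,10,1],[1,40,1],[1,65,1],[1,80,1],[1,80,1]],"yaw":[0,0,0,0,0,0]}' 86;  python3 -c "
from h import *
st();go((.4995,-.0112,.0145),103.5);save('side','m1',(240,120,360,260),5)"
```

```text
clock: 19.05
tcp_pos: [0.4984, -0.0107, 0.0937]
tcp_rot: [0.439, -0.436, -0.555, 0.556]
ft_force: [-0.5, -0.1, -0.1]
gripper_width: 0.0749
t 19.05 tcp [498.4 -10.7  93.7] w 74.9 F [-0.5 -0.1 -0.1]
xax [-0.235  0.972  0.002] yax [-0.004  0.001 -1.   ] zax [-0.972 -0.235  0.004]
shift [-0.8 79.2 -1.2] ('yaw', np.float64(0.1)) heading now 103.6
```

View pics/m1.png

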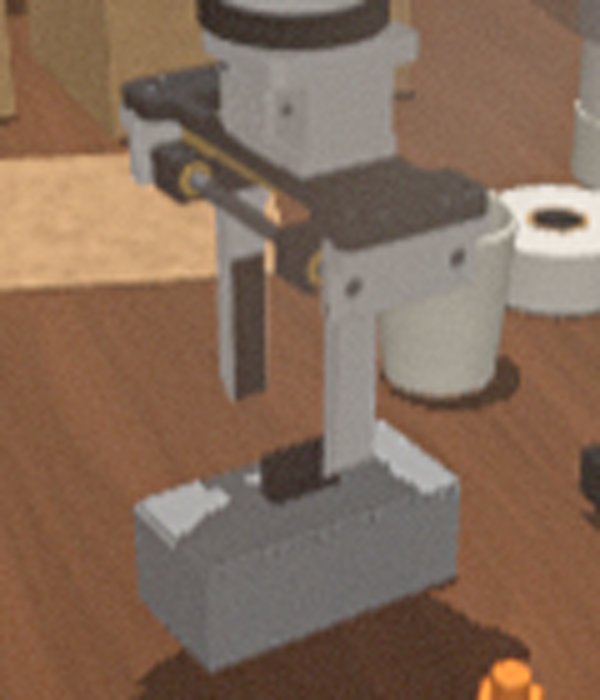

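Wait for the fingers to open fully, then descend.

```bash
python3 -m inch '{"xyz":[[0,0,0],[0,0,0],[-0.5,15,0],[-0.5,40,0],[-0.5,60,0],[-0.5,74,0],[-0.5,79,0],[-0.5,79,0]],"yaw":[0,0,0,0,0,0,0,0]}' 86;  python3 -c "
from h import *
st();save('side','m2',(240,120,360,260),5)"
```

```text
clock: 19.9
tcp_pos: [0.4998, -0.0113, 0.0166]
tcp_rot: [0.438, -0.437, -0.556, 0.556]
ft_force: [-0.5, 0.0, -0.2]
gripper_width: 0.0862
t 19.9 tcp [499.8 -11.3  16.6] w 86.2 F [-0.5  0.  -0.2]
xax [-0.235  0.972  0.   ] yax [-0.001  0.    -1.   ] zax [-0.972 -0.235  0.001]
```

View pics/m2.png

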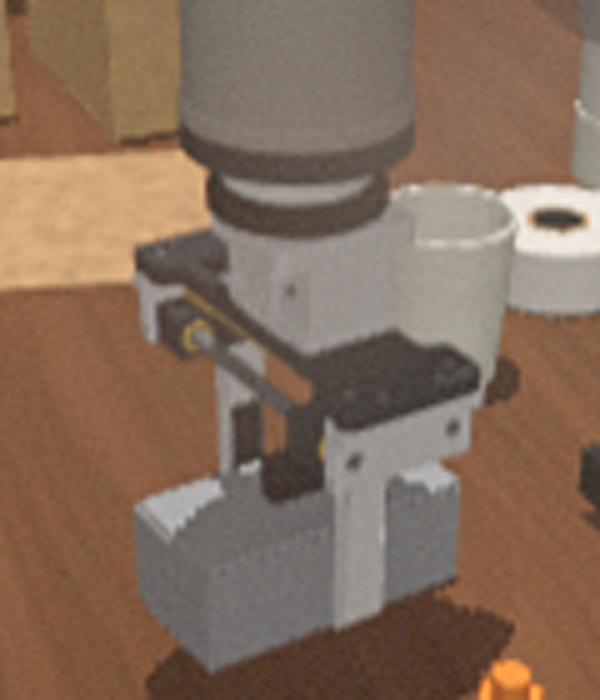

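```bash
python3 - <<'E'
from h import *
C,S_=np.cos(np.radians(13.5)),np.sin(np.radians(13.5))
for xo in (.4998,):
    P=[(xo+C*a-S_*b,-.0113+S_*a+C*b,z) for a,b,z in((-.008,-.0555,.0086),(.008,-.0555,.0086),(-.067,-.033,0),(.067,-.033,0))]
    print((proj('side',P)-[240,120]+.5)*5)
E
```

```text
[[354.43829351 638.5108479 ]
 [384.29492998 626.49665731]
 [213.30173338 672.70957368]
 [459.71230077 575.21433068]]
```

```bash
python3 -m inch '{"xyz":[[0,0,0],[0,0,0],[0,0,0],[0,0,0],[0,0,0],[0,0,0]],"yaw":[0,0,0,0,0,0]}' 50 50; python3 -m inch '{"xyz":[[0,-3,0],[0,-6,0],[0,-6,0],[0,-6,0]],"yaw":[0,0,0,0]}'; python3 -c "
from h import *
st();go((.545,-.017,.022),89.7)"
```

```text
clock: 20.55
tcp_pos: [0.5003, -0.0115, 0.0175]
tcp_rot: [-0.437, 0.438, 0.556, -0.555]
ft_force: [-0.8, 0.2, 7.6]
gripper_width: 0.0659
clock: 20.95
tcp_pos: [0.4999, -0.0116, 0.023]
tcp_rot: [-0.438, 0.438, 0.556, -0.556]
ft_force: [-0.5, -0.8, -5.3]
gripper_width: 0.0655
t 20.95 tcp [499.9 -11.6  23. ] w 65.5 F [-0.5 -0.8 -5.3]
xax [-0.234  0.972  0.   ] yax [-0.  0. -1.] zax [-0.972 -0.234 -0.   ]
shift [-15.8   1.  -42.6] ('yaw', np.float64(13.9)) heading now 103.6
```

```bash
python3 -m inch '{"xyz":[[-2,0,-4],[-5,0,-10],[-8,0,-18],[-11,0,-26],[-14,0,-34],[-16,0,-42],[-16,0,-42]],"yaw":[2,4,6.5,9,11.5,13.9,13.9]}'; python3 -c "
from h import *
st();go((.570,-.017,.0175),89.7);save('side','n1',(240,120,440,270),4)"
```

```text
clock: 21.65
tcp_pos: [0.546, -0.0171, 0.023]
tcp_rot: [-0.502, 0.502, 0.498, -0.498]
ft_force: [0.1, 0.5, -5.1]
gripper_width: 0.0659
t 21.65 tcp [546.  -17.1  23. ] w 65.9 F [ 0.1  0.5 -5.1]
xax [0.008 1.    0.   ] yax [ 0.001  0.    -1.   ] zax [-1.     0.008 -0.001]
shift [  0.3   5.5 -24. ] ('yaw', np.float64(-0.2)) heading now 89.5
```

View pics/n1.png

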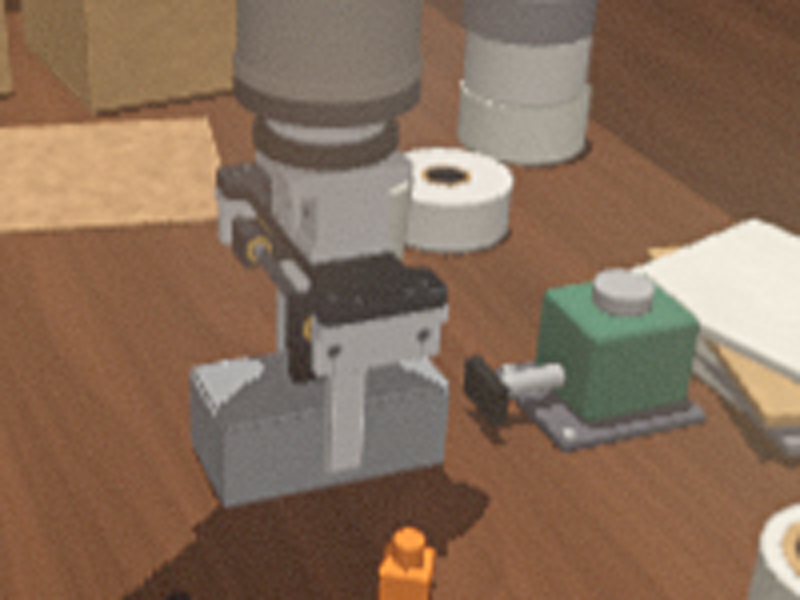

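```bash
python3 -m inch '{"xyz":[[0,2,-10],[0,4,-20],[0,5,-28],[0,5,-32],[0,5,-32],[0,5,-32]],"yaw":[0,0,0,0,0,0]}'; python3 -c "
from h import *
st();save('side','n2',(300,160,440,260),5)"
```

```text
clock: 22.3
tcp_pos: [0.5763, -0.0173, 0.0179]
tcp_rot: [0.502, -0.501, -0.498, 0.499]
ft_force: [-0.7, 0.1, -4.2]
gripper_width: 0.0656
t 22.3 tcp [576.3 -17.3  17.9] w 65.6 F [-0.7  0.1 -4.2]
xax [0.006 1.    0.   ] yax [-0.  0. -1.] zax [-1.     0.006  0.   ]
```

View pics/n2.png

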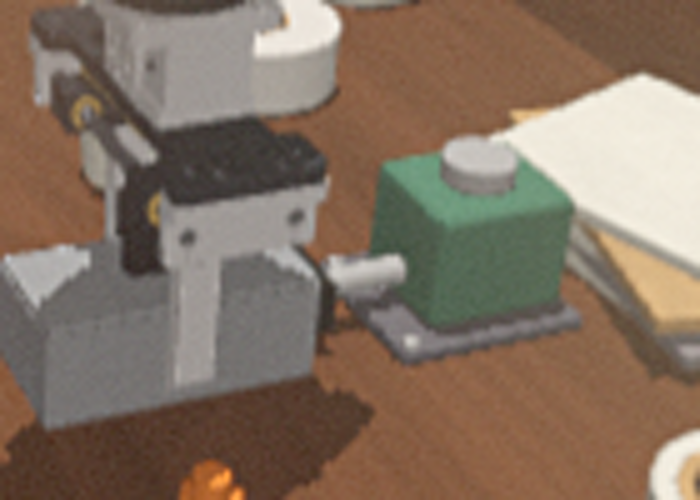

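```bash
python3 -m inch '{"xyz":[[0,0,-4],[0,0,-7],[0,0,-7],[0,0,-7]],"yaw":[0,0,0,0]}'; python3 -m inch '{"xyz":[[0,0,-2],[0,0,-2],[0,0,-2]],"yaw":[0,0,0]}'; python3 -m inch '{"xyz":[[0,0,-2],[0,0,-2],[0,0,-2]],"yaw":[0,0,0]}'
```

```text
clock: 22.75
tcp_pos: [0.5836, -0.0174, 0.018]
tcp_rot: [0.501, -0.501, -0.499, 0.498]
ft_force: [-0.1, -0.1, -6.0]
gripper_width: 0.0659
clock: 23.05
tcp_pos: [0.5853, -0.0174, 0.0179]
tcp_rot: [0.502, -0.501, -0.498, 0.499]
ft_force: [-0.5, -0.5, -4.7]
gripper_width: 0.0659
clock: 23.35
tcp_pos: [0.5874, -0.0174, 0.0179]
tcp_rot: [0.502, -0.501, -0.498, 0.499]
ft_force: [-2.6, 1.1, -5.9]
gripper_width: 0.0659
```

```bash
python3 -m inch '{"xyz":[[0,0,-2],[0,0,-4],[0,0,-4],[0,0,-4]],"yaw":[0,0,0,0]}'; python3 -m inch '{"xyz":[[0,0,-2],[0,0,-2],[0,0,-2]],"yaw":[0,0,0]}'; python3 -m inch '{"xyz":[[0,0,-2],[0,0,-2],[0,0,-2]],"yaw":[0,0,0]}';python3 -c "
from h import *
st();save('side','n3',(300,160,440,260),5)"
```

```text
clock: 23.75
tcp_pos: [0.5914, -0.0174, 0.0179]
tcp_rot: [0.502, -0.501, -0.498, 0.499]
ft_force: [-4.7, 0.4, -5.1]
gripper_width: 0.066
clock: 24.05
tcp_pos: [0.5933, -0.0174, 0.0179]
tcp_rot: [0.502, -0.501, -0.498, 0.499]
ft_force: [-5.2, 0.4, -4.2]
gripper_width: 0.0655
clock: 24.35
tcp_pos: [0.5952, -0.0174, 0.0179]
tcp_rot: [0.502, -0.501, -0.498, 0.499]
ft_force: [-6.2, 0.4, -4.2]
gripper_width: 0.0659
t 24.35 tcp [595.2 -17.4  17.9] w 65.9 F [-6.2  0.4 -4.2]
xax [0.006 1.    0.   ] yax [-0.001  0.    -1.   ] zax [-1.     0.006  0.001]
```

View pics/n3.png

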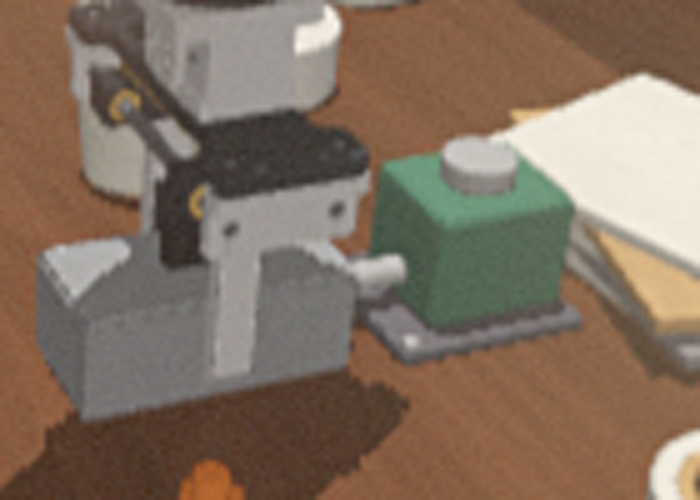

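```bash
python3 -m inch '{"xyz":[[0,0,-1],[0,0,-1],[0,0,-1],[0,0,-1],[0,0,-1],[0,0,-1],[0,0,-1],[0,0,-1],[0,0,-1],[0,0,-1]],"yaw":[0,0,0,0,0,0,0,0,0,0]}';python3 -m inch '{"xyz":[[0,0,-1],[0,0,-1],[0,0,-1],[0,0,-1],[0,0,-1]],"yaw":[0,0,0,0,0]}'; python3 -c "
from h import *
for i in range(4):
    grab_frame('side'); print(ctrl.observe()['ft_force'],ctrl.observe()['tcp_pos'])"
```

```text
clock: 25.4
tcp_pos: [0.5961, -0.0175, 0.0179]
tcp_rot: [0.502, -0.501, -0.498, 0.499]
ft_force: [-6.4, 0.2, -3.4]
gripper_width: 0.0657
clock: 25.9
tcp_pos: [0.5964, -0.0175, 0.0178]
tcp_rot: [0.502, -0.501, -0.498, 0.499]
ft_force: [-9.9, 1.2, -1.2]
gripper_width: 0.0655
[-10.25785158   1.06060338  -1.75685909] [ 0.59641742 -0.01750024  0.01774486]
[-9.54866954  0.36523129 -1.69414723] [ 0.59641593 -0.01746726  0.01775321]
[-10.42240137   1.02391915  -1.55450731] [ 0.5963953  -0.01748832  0.01774299]
[-8.98356833  0.15858879 -2.32145471] [ 0.59640798 -0.01746862  0.01775192]
```

```bash
python3 -m inch '{"xyz":[[0,0,8],[0,0,20],[0,-2,35],[0,-8,52],[0,-15,70],[0,-20,85],[0,-25,96],[0,-25,96]],"yaw":[0,0,0,0,0,0,0,0]}'; python3 -c "
from h import *
st();save('side','o1');print(ctrl.observe()['qpos'])"
```

```text
clock: 26.9
tcp_pos: [0.5008, -0.0172, 0.0438]
tcp_rot: [-0.501, 0.502, 0.499, -0.498]
ft_force: [0.2, 0.3, -4.9]
gripper_width: 0.0659
t 26.9 tcp [500.8 -17.2  43.8] w 65.9 F [ 0.2  0.3 -4.9]
xax [ 0.006  1.    -0.001] yax [ 0.001 -0.001 -1.   ] zax [-1.     0.006 -0.001]
[ 0.40767329  0.44227293 -0.60104393  2.09960745  0.3837153   0.70498803
  1.11962499]
```

View pics/o1.png

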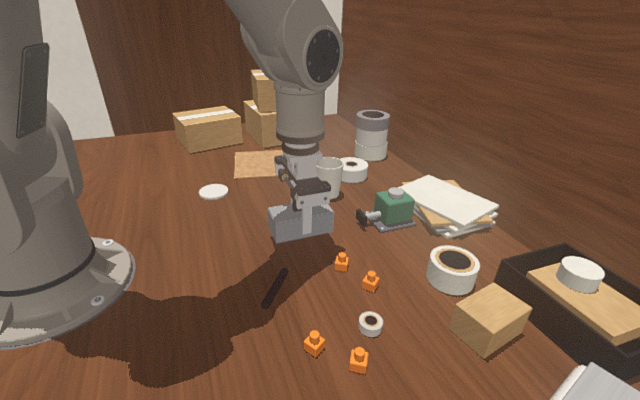

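```bash
python3 -m inch '{"xyz":[[0,0,0],[0,0,0],[0,0,0],[0,0,0],[0,0,0],[0,0,0],[0,0,0],[0,0,0],[0,0,0],[0,0,0]],"yaw":[5,12,20,28,36,44,52,60,68,76]}'; python3 -m inch '{"xyz":[[0,0,0],[0,0,0],[0,0,0],[0,0,0],[0,0,0],[0,0,0],[0,0,0],[0,0,0],[0,0,0],[0,0,0]],"yaw":[8,16,24,32,40,48,56,64,72,80]}'; python3 -c "
from h import *
st();go((.5,-.017,.044),-90.3);print(ctrl.observe()['qpos']);save('side','o2',(240,120,400,270),5)"
```

```text
clock: 27.95
tcp_pos: [0.5025, -0.0168, 0.0429]
tcp_rot: [0.702, -0.702, -0.082, 0.082]
ft_force: [0.2, -0.5, -5.0]
gripper_width: 0.0658
clock: 28.95
tcp_pos: [0.5025, -0.0168, 0.0429]
tcp_rot: [0.591, -0.591, 0.388, -0.389]
ft_force: [-0.1, -0.1, -5.5]
gripper_width: 0.066
t 28.95 tcp [502.5 -16.8  42.9] w 66.0 F [-0.1 -0.1 -5.5]
xax [ 0.397 -0.918  0.   ] yax [ 0.001 -0.    -1.   ] zax [0.918 0.397 0.001]
shift [-0.8 -1.1 -2.4] ('yaw', np.float64(23.7)) heading now -66.6
[-0.13009158  0.38236895  0.04183155  2.12948959 -0.02610028  0.62938568
 -1.23325087]
```

View pics/o2.png

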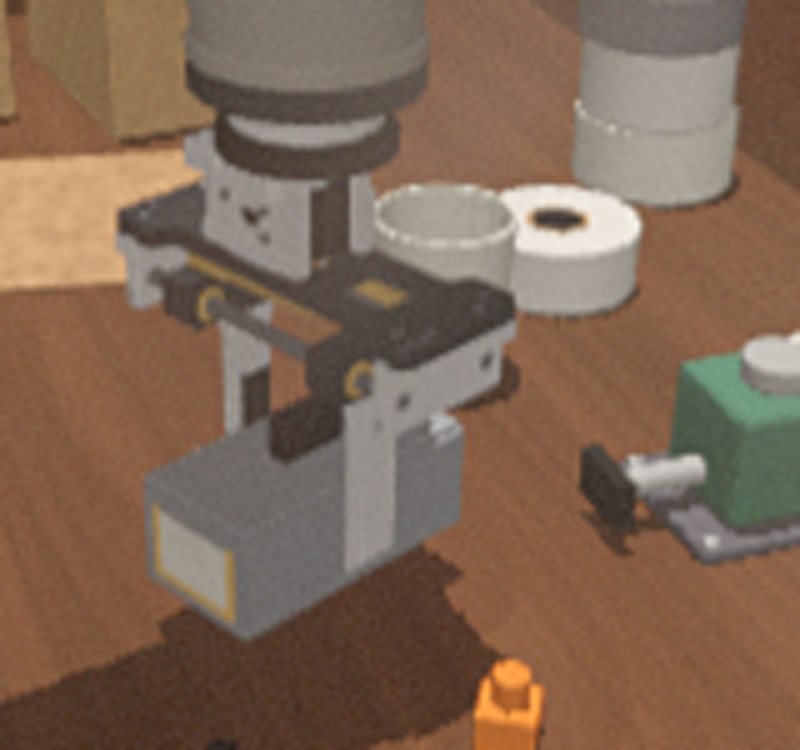

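```bash
python3 -m inch '{"xyz":[[0,0,0],[0,0,0],[-1,-1,-2],[-1,-1,-2],[-1,-1,-2]],"yaw":[8,16,23.8,23.8,23.8]}'; python3 -c "
from h import *
st();go((.57,-.0172,.0178),-90.3)"
```

```text
clock: 29.5
tcp_pos: [0.4998, -0.0166, 0.0439]
tcp_rot: [0.501, -0.501, 0.499, -0.499]
ft_force: [0.1, -0.0, -5.7]
gripper_width: 0.0658
t 29.5 tcp [499.8 -16.6  43.9] w 65.8 F [ 0.1 -0.  -5.7]
xax [ 0.004 -1.     0.   ] yax [ 0. -0. -1.] zax [1.    0.004 0.   ]
shift [ 0.9 26.2 70.2] ('yaw', np.float64(0.5)) heading now -89.8
```

```bash
python3 -m inch '{"xyz":[[0.5,3,10],[0.5,8,22],[0.5,14,38],[0.5,20,52],[0.5,25,64],[0.5,26,70],[0.5,26,70],[0.5,26,70]],"yaw":[0.5,0.5,0.5,0.5,0.5,0.5,0.5,0.5]}'; python3 -c "
from h import *
st();save('side','o3',(280,150,440,270),5)"
```

```text
clock: 30.3
tcp_pos: [0.5696, -0.0176, 0.0176]
tcp_rot: [0.497, -0.497, 0.503, -0.503]
ft_force: [0.3, -0.7, -4.8]
gripper_width: 0.0659
t 30.3 tcp [569.6 -17.6  17.6] w 65.9 F [ 0.3 -0.7 -4.8]
xax [-0.011 -1.     0.   ] yax [-0. -0. -1.] zax [ 1.    -0.011 -0.   ]
```

View pics/o3.png

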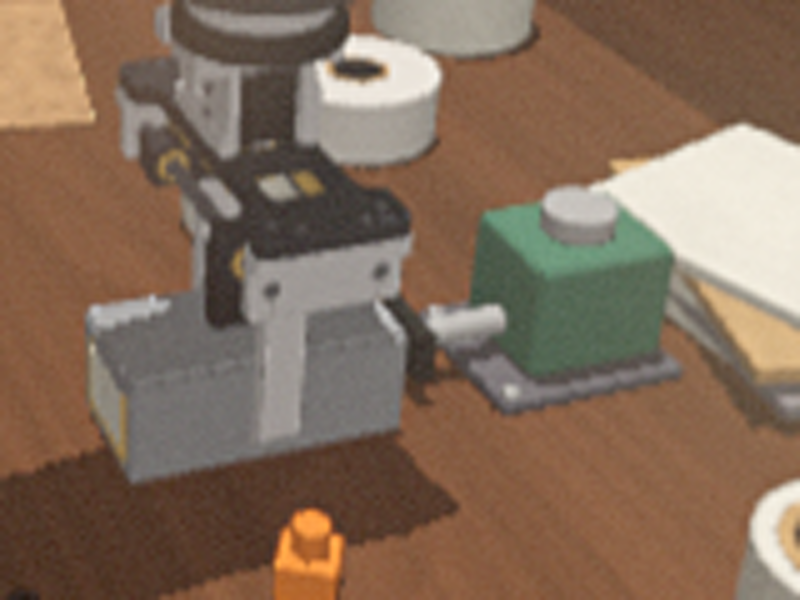

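```bash
python3 -m inch '{"xyz":[[0,0,4],[0,0,8],[0,0,12],[0,0,14],[0,0,14]],"yaw":[0,-0.2,-0.3,-0.3,-0.3]}'; python3 -m inch '{"xyz":[[0,0,2],[0,0,4],[0,0,4],[0,0,4]],"yaw":[0,0,0,0]}'; python3 -m inch '{"xyz":[[0,0,2],[0,0,4],[0,0,4],[0,0,4]],"yaw":[0,0,0,0]}';python3 -m inch '{"xyz":[[0,0,2],[0,0,2],[0,0,2]],"yaw":[0,0,0]}'
```

```text
clock: 30.85
tcp_pos: [0.5836, -0.0177, 0.018]
tcp_rot: [-0.499, 0.498, -0.501, 0.501]
ft_force: [0.4, -0.2, -4.6]
gripper_width: 0.0658
clock: 31.25
tcp_pos: [0.5871, -0.0176, 0.0179]
tcp_rot: [0.498, -0.499, 0.502, -0.501]
ft_force: [-2.5, -1.0, -4.3]
gripper_width: 0.0659
clock: 31.65
tcp_pos: [0.5912, -0.0177, 0.0179]
tcp_rot: [0.498, -0.499, 0.502, -0.501]
ft_force: [-4.3, -0.1, -4.9]
gripper_width: 0.0658
clock: 31.95
tcp_pos: [0.593, -0.0177, 0.0179]
tcp_rot: [0.498, -0.499, 0.502, -0.501]
ft_force: [-5.2, 0.7, -4.6]
gripper_width: 0.0658
```

```bash
python3 -m inch '{"xyz":[[0,0,2],[0,0,2],[0,0,2],[0,0,2]],"yaw":[0,0,0,0]}'; python3 -m inch '{"xyz":[[0,0,1],[0,0,1],[0,0,1],[0,0,1],[0,0,1],[0,0,1],[0,0,1],[0,0,1],[0,0,1],[0,0,1]],"yaw":[0,0,0,0,0,0,0,0,0,0]}'; python3 -m inch '{"xyz":[[0,0,0.5],[0,0,0.5],[0,0,0.5],[0,0,0.5],[0,0,0.5],[0,0,0.5]],"yaw":[0,0,0,0,0,0]}'; python3 -c "
from h import *
st();save('side','p1',(300,160,440,260),5);save('top','p2',(230,110,390,250),5)"
```

```text
clock: 32.35
tcp_pos: [0.5949, -0.0177, 0.0179]
tcp_rot: [0.498, -0.499, 0.502, -0.501]
ft_force: [-5.2, 0.2, -3.7]
gripper_width: 0.0657
clock: 33.35
tcp_pos: [0.5958, -0.0177, 0.0179]
tcp_rot: [0.498, -0.499, 0.502, -0.501]
ft_force: [-5.8, -0.4, -3.3]
gripper_width: 0.0656
clock: 33.95
tcp_pos: [0.5962, -0.0177, 0.0179]
tcp_rot: [0.498, -0.499, 0.502, -0.501]
ft_force: [-6.2, 0.9, -2.6]
gripper_width: 0.0655
t 33.95 tcp [596.2 -17.7  17.9] w 65.5 F [-6.2  0.9 -2.6]
xax [-0.006 -1.    -0.   ] yax [-0.001  0.    -1.   ] zax [ 1.    -0.006 -0.001]
```

View pics/p1.png

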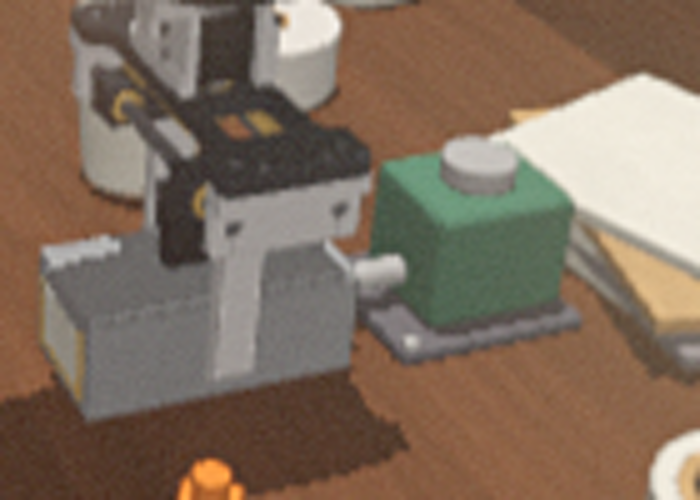

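View pics/p2.png

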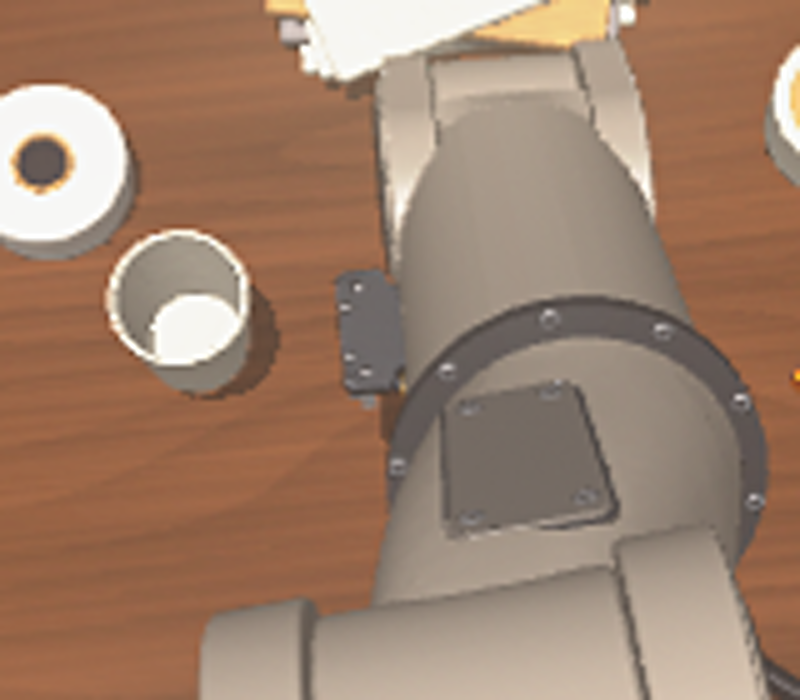

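```bash
python3 -m inch '{"xyz":[[0,0,-8],[0,0,-20],[0,-2,-38],[0,-6,-58],[0,-11,-80],[0,-15,-100],[0,-16,-118],[0,-16,-126],[0,-16,-126]],"yaw":[0,0,0,0,0,0,0,0,0]}'; python3 -c "
from h import *
st();save('side','q1',(240,150,440,270),4);save('top','q2');go((.472,.2,.034));go((.5256,.4187,.034),-101.6)"
```

```text
clock: 34.95
tcp_pos: [0.4703, -0.0169, 0.0343]
tcp_rot: [-0.499, 0.498, -0.501, 0.502]
ft_force: [-0.3, -0.4, -5.6]
gripper_width: 0.0656
t 34.95 tcp [470.3 -16.9  34.3] w 65.6 F [-0.3 -0.4 -5.6]
xax [-0.006 -1.    -0.   ] yax [ 0.001  0.    -1.   ] zax [ 1.    -0.006  0.001]
shift [-216.9    0.3   -1.2] heading now -90.3
shift [-435.9    0.5   51.2] ('yaw', np.float64(11.3)) heading now -90.3
```

View pics/q1.png

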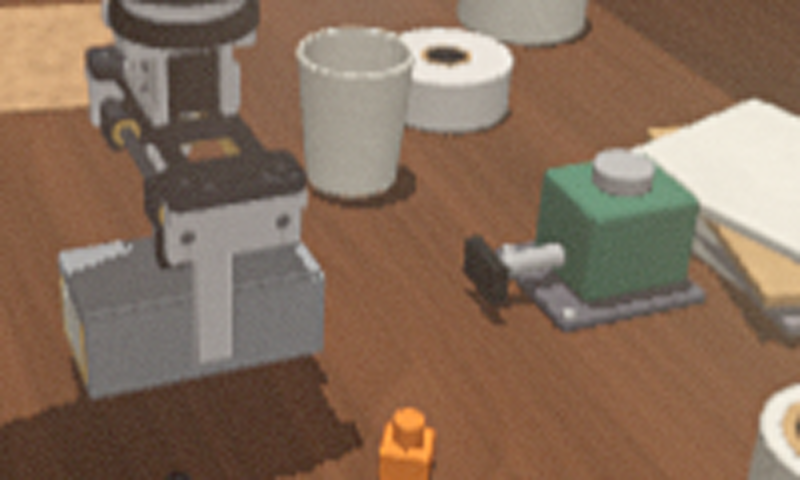

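View pics/q2.png

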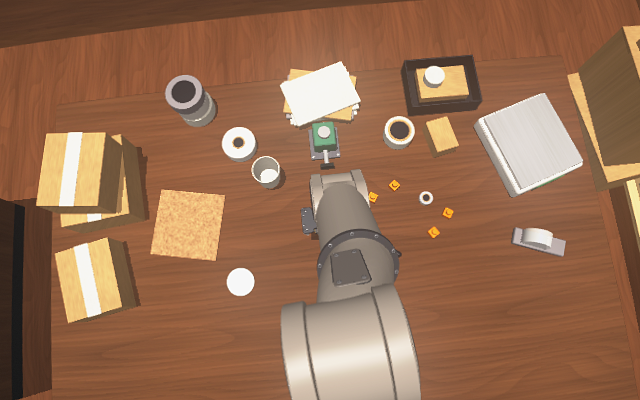

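```bash
python3 -m inch '{"xyz":[[-10,0,0],[-30,0,0],[-53,0,0],[-76,0,0],[-99,0,0],[-122,0,0],[-145,0,0],[-168,0,0],[-191,0,0],[-214,0,0]],"yaw":[0,0,0,0,0,0,0,0,0,0]}'; python3 -c "
from h import *
st();go((.5256,.4187,.034),-101.6);print(ctrl.observe()['qpos'])"
```

```text
clock: 36.05
tcp_pos: [0.4723, 0.199, 0.0338]
tcp_rot: [0.499, -0.499, 0.501, -0.501]
ft_force: [0.5, 0.5, -5.5]
gripper_width: 0.0652
t 36.05 tcp [472.3 199.   33.8] w 65.2 F [ 0.5  0.5 -5.5]
xax [-0.006 -1.    -0.   ] yax [ 0.  0. -1.] zax [ 1.    -0.006  0.   ]
shift [-2.20e+02 -2.00e-01  5.21e+01] ('yaw', np.float64(11.3)) heading now -90.3
[-0.61316812  0.41211094  0.10681085  2.11549633 -0.07408689  0.61718487
 -2.03111508]
```

```bash
python3 -m inch '{"xyz":[[-15,0,0],[-37,0,5],[-60,0,12],[-83,0,18],[-106,0,25],[-129,0,32],[-152,0,38],[-175,0,44],[-198,0,50],[-220,0,52]],"yaw":[0,0,0,0,0,0,0,0,0,0]}'; python3 -m inch '{"xyz":[[0,0,0],[0,0,0]],"yaw":[0,0]}'; python3 -c "
from h import *
st();go((.5256,.4187,.0215));save('side','r1',(190,80,350,230),5);print(ctrl.observe()['qpos'])"
```

```text
clock: 37.05
tcp_pos: [0.5258, 0.4179, 0.0335]
tcp_rot: [-0.498, 0.499, -0.501, 0.502]
ft_force: [-0.1, -0.0, -5.6]
gripper_width: 0.0655
clock: 37.25
tcp_pos: [0.525, 0.417, 0.0333]
tcp_rot: [-0.498, 0.499, -0.501, 0.501]
ft_force: [-0.0, -0.8, -5.2]
gripper_width: 0.0659
t 37.25 tcp [525.  417.   33.3] w 65.9 F [-0.  -0.8 -5.2]
xax [-0.005 -1.     0.001] yax [-0.001 -0.001 -1.   ] zax [ 1.    -0.005 -0.001]
shift [-1.7 11.8  0.6] heading now -90.3
[-0.83960451  0.61180249  0.1008216   1.74888784 -0.08131842  0.78602053
 -2.27626954]
```

View pics/r1.png

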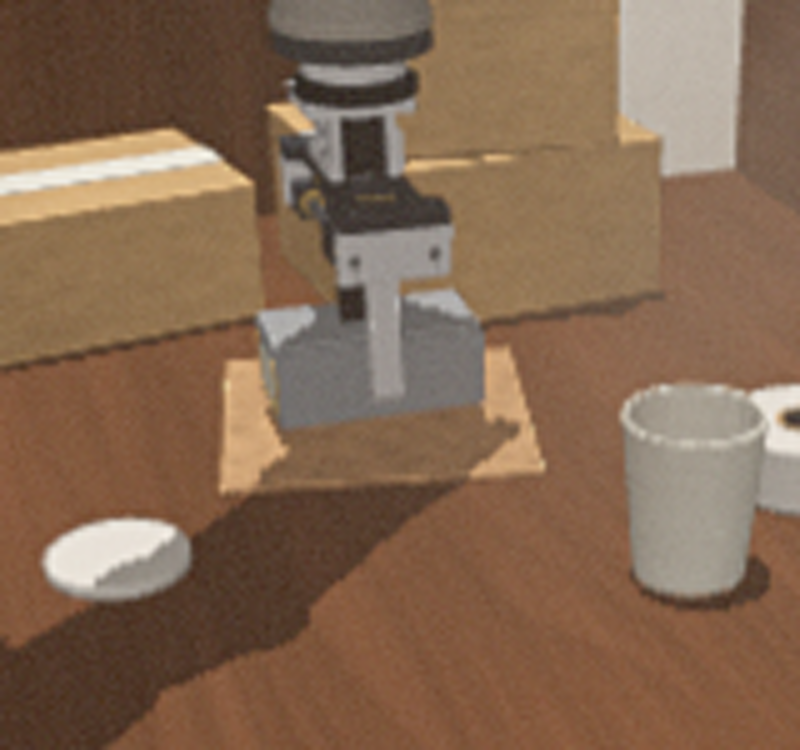

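```bash
python3 -m inch '{"xyz":[[-1.5,4,0],[-1.5,8,0],[-1.5,11,0],[-1.5,12,0],[-1.5,12,0]],"yaw":[0,0,0,0,0]}'; python3 -m inch '{"xyz":[[0,0.5,0],[0,0.5,0]],"yaw":[0,0]}'
```

```text
clock: 37.8
tcp_pos: [0.5254, 0.418, 0.0219]
tcp_rot: [0.498, -0.499, 0.502, -0.502]
ft_force: [-0.4, 1.3, -6.7]
gripper_width: 0.0657
clock: 38.0
tcp_pos: [0.5255, 0.4182, 0.0216]
tcp_rot: [-0.499, 0.498, -0.501, 0.501]
ft_force: [-0.1, 0.0, -5.0]
gripper_width: 0.0659
```

```bash
python3 -m inch '{"xyz":[[0,0.7,0],[0,0.7,0],[0,0.7,0]],"yaw":[0,0,0]}'; python3 -m inch '{"xyz":[[0,0.6,0],[0,0.6,0],[0,0.6,0]],"yaw":[0,0,0]}'
```

```text
clock: 38.3
tcp_pos: [0.5256, 0.4183, 0.0216]
tcp_rot: [0.499, -0.498, 0.501, -0.501]
ft_force: [-1.3, -2.7, 5.4]
gripper_width: 0.0656
clock: 38.6
tcp_pos: [0.5255, 0.4183, 0.0215]
tcp_rot: [0.499, -0.498, 0.502, -0.501]
ft_force: [-4.4, -4.3, 13.6]
gripper_width: 0.0658
```

Down on the mat. Ease off slightly, open and withdraw.

```bash
python3 -m inch '{"xyz":[[0,-1,0],[0,-1,0],[0,-1,0],[0,-1,0],[0,-1,0],[0,-1,0]],"yaw":[0,0,0,0,0,0]}' 84; python3 -m inch '{"xyz":[[0,-10,0],[0,-30,0],[0,-60,0],[0,-90,0],[0,-120,0],[0,-150,0],[0,-150,0]],"yaw":[0,0,0,0,0,0,0]}'; python3 -c "
from h import *
st();save('side','s1',(190,80,350,230),5)"
```

```text
clock: 39.2
tcp_pos: [0.5254, 0.4182, 0.0212]
tcp_rot: [0.499, -0.499, 0.501, -0.501]
ft_force: [-0.0, -0.7, -0.5]
gripper_width: 0.0839
clock: 39.9
tcp_pos: [0.5271, 0.4195, 0.1765]
tcp_rot: [-0.501, 0.496, -0.502, 0.502]
ft_force: [0.4, 0.4, 1.2]
gripper_width: 0.0841
t 39.9 tcp [527.1 419.5 176.5] w 84.1 F [0.4 0.4 1.2]
xax [-0.006 -1.    -0.005] yax [ 0.005  0.005 -1.   ] zax [ 1.    -0.006  0.005]
```

View pics/s1.png

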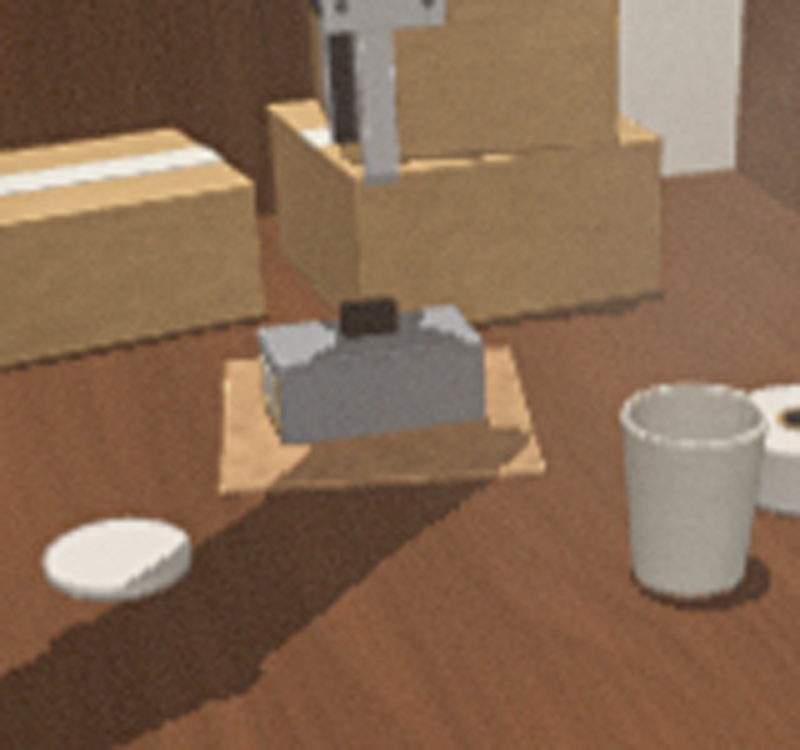

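```bash
python3 -m inch '{"xyz":[[20,-20,0],[60,-30,0],[100,-30,0],[140,-30,0],[180,-30,0],[220,-30,0],[260,-30,0],[300,-30,0],[340,-30,0],[360,-30,0]],"yaw":[0,0,0,0,0,0,0,0,0,0]}'; python3 - <<'E'
from h import *
f=grab_frame("top"); H=hsv(f); cv2.imwrite("pics/t1.png",cv2.resize(f[120:300,100:350,::-1],None,fx=3,fy=3,interpolation=cv2.INTER_CUBIC))
for nm,roi0 in (("top",0),):
    p=proj("top",[(.5256,.4187,.05)])[0]; print(p)
    m,roi,A,c=blob(H[:,:,1]<75,p); m=cv2.morphologyEx(m.astype(np.uint8),cv2.MORPH_CLOSE,np.ones((9,9)))>0
    print(A,fit("top",m,[box(.134,.066,0,.05)],(.5256,.4187,0),roi,z=.004))
E
```

```text
clock: 40.95
tcp_pos: [0.5225, 0.0545, 0.2008]
tcp_rot: [0.497, -0.498, 0.502, -0.502]
ft_force: [0.1, 0.5, -0.1]
gripper_width: 0.0839
[182.5314863  221.17091173]
1253 (array([ 0.52705698,  0.41898351, -0.23456969]), np.float64(0.9689162733157977))
```

View pics/t1.png

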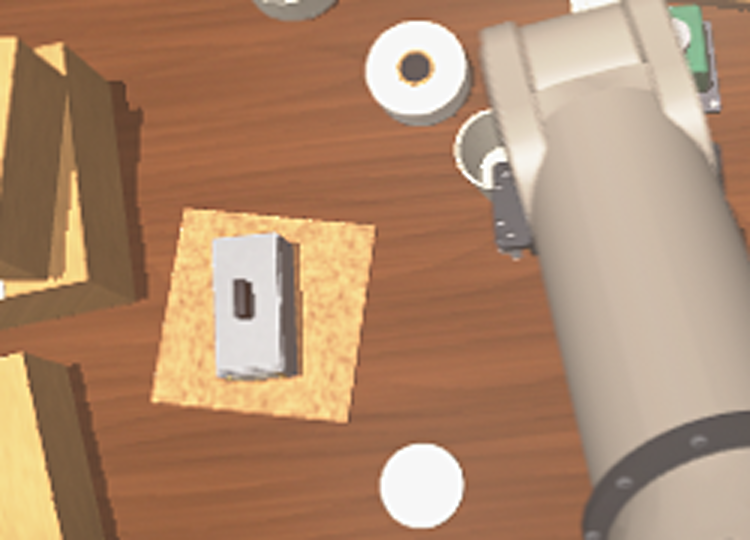

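```bash
python3 -m inch '{"xyz":[[0,-10,0],[0,-20,0],[0,-20,0],[0,-20,0],[0,-20,0]],"yaw":[0,0,0,0,0]}'; python3 -c "
from h import *
save('side','u1',(190,80,400,250),3.5);st()"
```

```text
clock: 41.5
tcp_pos: [0.5231, 0.0589, 0.221]
tcp_rot: [0.499, -0.499, 0.501, -0.501]
ft_force: [0.2, -0.4, 0.2]
gripper_width: 0.0841
t 41.55 tcp [523.1  58.7 220.9] w 84.1 F [-1.   0.1 -0.9]
xax [-0.005 -1.     0.   ] yax [-0. -0. -1.] zax [ 1.    -0.005 -0.   ]
```

View pics/u1.png

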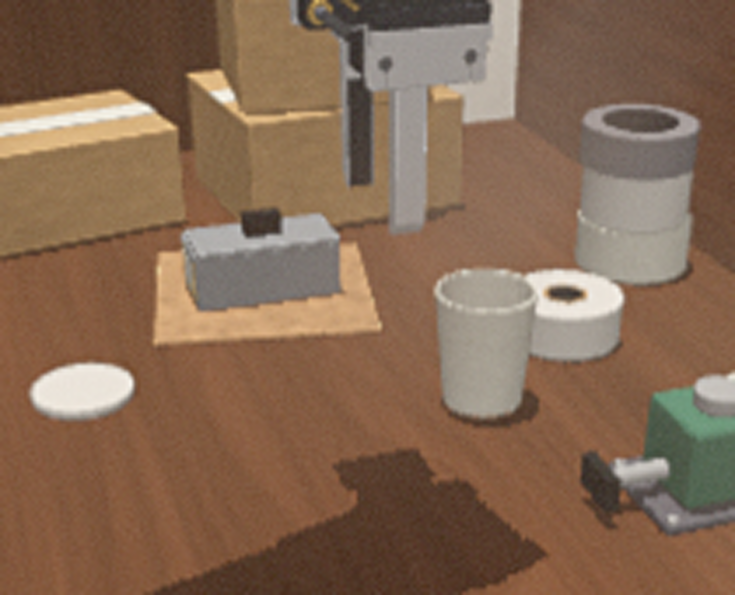

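The side view shows the closed case on the mat with its lid level. The cup is upright, the pad is back out, and the robot is clear of everything.

```bash
python3 -c "
from h import *
print(ctrl.close_job())"
```

```text
the job is handed in; nothing more can be done
None
```

The job is handed in, at about 41.6 s of the 210 s allowed. I saw no knock or grip slip during the run.

- **Weights and lid:** The only two dark weights in view are in the case. The four orange ones were left alone. The lid was seated and looked level and down in the rim in every later picture.
- **Stamping:** The card end went in first. The case was turned before the card came into view, and that confirmed it. I judged the pad's travel from the wrist force and tool position, as the joint itself cannot be read:

| End | Wrist force | Pad travel | Held |
|---|---|---|---|
| Card end | about 10 N | to the stop (12 mm) | over 1 s |
| Plain end | about 6.2 N | about 11 mm of 12 | over 1 s |

- **Placing:** The case stands about 1.5 mm from the middle of the mat by the overhead camera. It is turned about 11° from the mat's edges, because I did not square it up so near the last joint's limit.
- **Final picture:** The cup is upright, the pad is back out, and the robot touches nothing.
- **Disagreement:** The two cameras differed by up to 2 mm on the case and lid positions, which is within the stated calibration. Nothing else disagreed.

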